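# Lock the soap away from the crows

### The job

Pull the locking pin out of the soap locker's roof and stand it in the parking hole in the block on the locker's side. Lay every soap bar that is on the ledge flat in the tray, slide the tray fully home into the locker, then put the pin back down through the roof hole as far as it goes, so that it passes through the tray's flange and locks it. Leave the jug, the glass cup and the nail clipper alone.

Things in the scene. Friction and masses are not known exactly. Their poses are not given: they have to be found in the camera images.
- locker: Fixed white soap locker: a low tunnel without floor; the tray slides on the ledge. Origin on the ledge, x points INTO the bay, y left, z up; mouth faces roughly world -y. Side walls: inner faces y = -58.5, +58.5 mm, 7 mm thick, x = -100 to 108. Inner face of back wall (the stop) x = 100. Roof z = 46 to 52. Tray fully home = tray origin and axes coincide with these.
- mouth (a point): Centre of the locker's open mouth at ledge height: locker x = -100, y = 0 mm, same axes. From here two 46 mm high guide cheeks without roof flare outwards to locker x = -126 mm, where they stand 140 mm apart inside.
- lock_hole (a point): Centre of the locking hole at the roof's upper face (52 mm above the ledge), at locker x = -84, y = 0 mm. Hole 12 mm in diameter, straight down through the 6 mm roof.
- park_hole (a point): Centre of the parking hole at the top of the parking block (36 x 36 mm, 52 mm high, fixed against the outside of the locker's left wall), at locker x = -40, y = +83.5 mm. Hole 12 mm in diameter, straight down through the block to the ledge.
- tray: Loose grey plastic tray, about 0.35 kg, on the ledge before the mouth. Origin: centre of the underside of its 200 x 112 mm body; x points to the end that enters first, y left, z up. Floor 3 mm; side and far walls 4 mm thick, 18 mm high. Soap space: x = -67 to 96, y = -52 to 52 mm, behind it a partition 30 mm high at x = -70 to -67. Front panel at x = -100 to -95, 42 mm high.
- tray_hole (a point): Centre of the 18 mm hole in the tray's flange, at the flange's upper face: tray x = -84, y = 0, z = 38 mm. The flange is a level plate, z = 30 to 38 mm, from tray x = -100 to -70 mm over the full width. The pin goes through it when the tray is home.
- tray_grip (a point): Point inside the tray's handle, where it is taken from above by pinching across: tray x = -126, y = 0, z = 32 mm. The handle is an upright fin on the front panel, 12 mm thick (in y), from tray x = -145 to -100 mm, z = 2 to 50 mm.
- pin_grip (a point): Centre of the pin's round black grip, 16 mm in diameter and 34 mm high, 62 mm above the tip; pin z axis up. Below the grip a collar, 22 mm in diameter, 4 mm thick, rests on a hole's rim (its upper face 18 mm below this point); below that the steel shaft. 50 g. At the start the pin stands in the locking hole and bars the bay.
- pin_tip (a point): Lower tip of the pin's steel shaft, same axes. Shaft 9 mm in diameter, 40 mm long, tapering over the last 6 mm to 4.4 mm. With the pin down in either hole the tip is 40 mm below the rim, 12 mm above the ledge.
- jug: Ribbed steel jug, 170 mm high, 107 mm wide, with a handle; bystander. Origin under its centre.
- cup: Clear glass cup, 85 mm high, 68 mm wide; bystander. Origin under its centre.
- clipper: Black plastic nail clipper, 62 mm long, 14 mm wide, lying flat; bystander. Origin under its centre.
- soap1_mid (a point): Centre of yellow soap bar 1 (some of the four are absent): 52 mm long along its y axis, 34 mm wide along x, 22 mm high, 45 g; it lies flat on the ledge.
- soap2_mid (a point): Centre of yellow soap bar 2 (some of the four are absent): 52 mm long along its y axis, 34 mm wide along x, 22 mm high, 45 g; it lies flat on the ledge.
- soap3_mid (a point): Centre of yellow soap bar 3 (some of the four are absent): 52 mm long along its y axis, 34 mm wide along x, 22 mm high, 45 g; it lies flat on the ledge.
- soap4_mid (a point): Centre of yellow soap bar 4 (some of the four are absent): 52 mm long along its y axis, 34 mm wide along x, 22 mm high, 45 g; it lies flat on the ledge.
Things that resemble listed ones, but are neither listed nor needed, are in the scene too. Leave any turquoise look-alike of the part that bears soap1_mid alone. Leave any green look-alike of the part that bears soap2_mid alone.

How it is judged:
By the outcome, as a careful person would: the job done as asked, in the order asked, and still so for the second after the job is handed in, with the robot touching nothing.
Of soap1, soap2, soap3, soap4 only 2 to 4 are there at a start; the rules pass over those that are not, and their reading is None.
At some moment in a run one of soap1, soap2, soap3, soap4 may be knocked a few centimetres aside while the robot is not near it.
It also fails if it takes over 208 s, if anything falls off the work surface, if the arm or the gripper's body presses on something with over 40 N, if the wrist force passes 120 N, or if a joint passes its speed limit or range.

### The arm

A 6-joint arm with a two-finger parallel gripper is mounted at the origin on the work surface. World frame = base frame: x ahead of the robot, y to its left, z up, the work surface at z = 0. Lengths are in m, angles in rad, forces in N, time in s.
With the tool pointing down it reaches from about 0.275 to 0.825 m from the base axis. Payload 5.2 kg.
Tool frame: the origin (TCP) lies midway between the tips of the shut fingers; the grasp point (between the pads) lies 19 mm behind it; x points along the fingers, y is the direction in which the jaws open and shut, and the axes are right-handed (so a half turn about x gives the same grasp; the last joint's range is limited). The gripper opens to 93 mm and grips with 3 to 60 N. Pads are 15 mm wide; open, the fingers measure 128 mm over their backs; the gripper's body (75 mm by 188 mm) begins 65 mm behind the grasp point.
Start: joints at [0.997, 0.259, 1.535, -0, 1.348, -0.203], TCP at [0.199, 0.513, 0.187] pointing down, gripper open.
Joint ranges: [-3.14, 3.14], [-0.91, 2.08], [0.19, 2.58], [-1.22, 4.36], [0.22, 2.71], [-3.12, 3.12]. Speed limits (rad/s): [2.57, 2.57, 3.14, 3.14, 3.14, 3.14].

### API

Orientations are given as a unit quaternion [x, y, z, w].
In Python, from cell import monitor, optics, manip gives the robot as it stands.
- The arm moves only by the tool servo_tool, never from a script. Its argument "targets" is a list of rows, each an object of numbers: "gripper": the opening, from -1 (shut) to 1 (fully open); "tx", "ty", "tz": the shift along the tool's x, y, z in mm; "roll": the turn about the tool's x in units of 8 degrees (1.0 is 8 degrees). In form: [{"gripper": .., "tx": .., "ty": .., "tz": .., "roll": ..}, ...]. A call has 1 to 20 rows; each row is the pose to reach, as a shift and turn from the pose commanded when the call began, along the tool's axes at that moment; what a row does not reach only later rows make up. A row lasts 1/8 s, in which the tool goes at most 62.5 mm and 10.7 degrees, less where a joint would pass 70% of its speed; a pose out of reach is approached as far as the arm can. A call with a gripper value outside its range is refused whole. The fingers move at their own pace and stop on an object; the grip force is fixed at half the most. Time passes only in rows, so rows that repeat a pose let the fingers close. It gives the time, the measured TCP pose, the force and the opening at its end, in the units of the state.
- monitor.get_state(): the state, without advancing time (a new reading comes with each control period).
- optics.grab_frame(name): name is "scene" or "top" or "wrist"; returns the picture (384x512x3 uint8, blue, green, red); there is no depth.
- optics.calibration(name): a dict with "intrinsics" (3x3 intrinsics, pixels), "rvec" (rotation vector, rad) and "tvec" (3), from world to camera coordinates, as OpenCV has them. Camera axes: x right, y down, z forward; pixel columns grow to the right and rows downward; lengths in m; the calibration is good to about 2 mm. A picture is of the moment at which its call begins: read the wrist's pose just before it. calibration takes no time and is no camera call; for the wrist camera it gives the pose at the moment of the call.
- manip.sign_off(): hands the job in, once; it reports no verdict.
The state is a dict: "t": time; "q": joint angles; "joint_vel": joint speeds; "joint_efforts": joint torques, N m; "ee_pos": TCP position; "tcp_rot": TCP orientation; "contact_force": force on the tool from outside, world axes, zero at the start; "ft_torque": the same for the moment, N m; "width": finger opening in m.
Only numpy, scipy, OpenCV 4.12 (cv2) and the standard library are available. Lean on these libraries where they do the work, as an engineer would, in place of code of your own. Each camera call takes 0.05 s, during which the arm holds its last target.

## Working session

There is one attempt and no reset: what is moved stays moved. The work goes in short steps, Python scripts to look and compute and a tool call to move; the robot and the scene stay as the last step left them, time stands still between calls to the robot, and variables do not carry over. Pictures are saved under pics/ and viewed, and the job is handed in when it is done.

Besides the shell and the picture viewer there is one more tool, called after "Call:" by a JSON object that holds its "api" and its "payload". servo_tool: Moves the arm, as the interface text tells. Its arguments: {"type":"object","properties":{"targets":{"type":"array"}},"required":["targets"]}

```bash
ls; mkdir -p pics; python3 - <<'E'
from cell import monitor, optics, manip
import cv2
s=monitor.get_state(); print(s)
for n in ("scene","top","wrist"):
    c=optics.calibration(n); print(n,c)
    cv2.imwrite(f"pics/{n}0.png",optics.grab_frame(n))
E
```

```text
pics
{'t': 0.0, 'q': array([ 9.97206106e-01,  2.59308337e-01,  1.53605441e+00,  4.10826401e-06,
        1.34797642e+00, -2.02758871e-01]), 'joint_vel': array([ 0.00040767, -0.00013614,  0.00150264,  0.00073622,  0.00145035,
       -0.00013366]), 'joint_efforts': array([-6.15289919e-04, -4.37307715e+01, -2.84001857e+01,  7.19292671e-02,
        4.12252173e-02, -8.18476883e-05]), 'ee_pos': array([0.19894868, 0.51213409, 0.18614791]), 'tcp_rot': array([ 0.129788  ,  0.69522147, -0.13093002,  0.69475141]), 'contact_force': array([ 0.54609685, -0.96810159, -0.44571659]), 'ft_torque': array([-0.00961054,  0.04601764, -0.0161862 ]), 'width': 0.09270841788590035}
scene {'intrinsics': array([[443.17851895,   0.        , 251.69692163],
       [  0.        , 443.17851895, 202.07930345],
       [  0.        ,   0.        ,   1.        ]]), 'rvec': array([ 2.37506979,  0.72879645, -0.25184724]), 'tvec': array([-0.51510635, -0.14633585,  1.56359198])}
top {'intrinsics': array([[402.87305959,   0.        , 253.65341621],
       [  0.        , 402.87305959, 188.77637568],
       [  0.        ,   0.        ,   1.        ]]), 'rvec': array([ 2.13633612, -2.18367121,  0.16936151]), 'tvec': array([0.07327942, 0.58015713, 1.39713153])}
wrist {'intrinsics': array([[277.36457524,   0.        , 253.92569284],
       [  0.        , 277.36457524, 192.49645609],
       [  0.        ,   0.        ,   1.        ]]), 'rvec': array([-2.421218  , -1.65591703, -0.20001828]), 'tvec': array([-0.54974924, -0.02855111,  0.39011426])}
```

View pics/scene0.png

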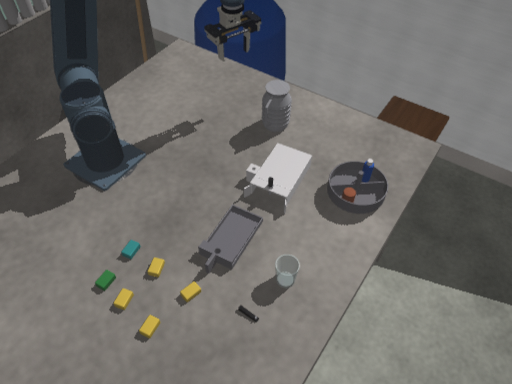

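View pics/top0.png

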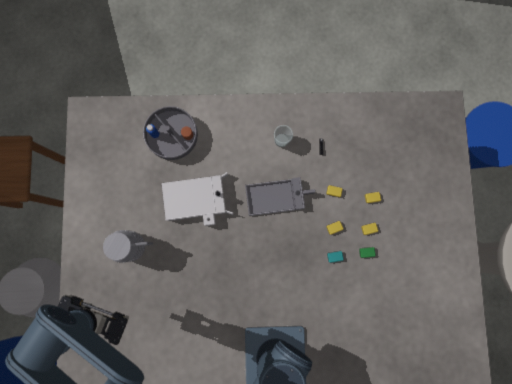

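View pics/wrist0.png

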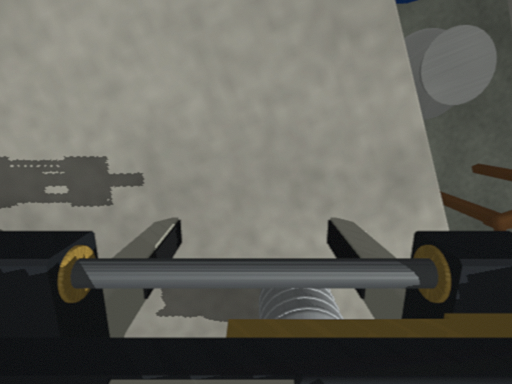

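```bash
cat > h.py <<'E'
import numpy as np, cv2
from cell import monitor, optics, manip
from scipy.spatial.transform import Rotation as R
def cal(n):
    c=optics.calibration(n); return np.array(c["intrinsics"]),np.array(c["rvec"],float).reshape(3),np.array(c["tvec"],float).reshape(3)
def cast(C,uv,z):
    K,r,t=C; Rm=cv2.Rodrigues(r)[0]; o=-Rm.T@t
    uv=np.atleast_2d(np.array(uv,float)); d=np.c_[uv,np.ones(len(uv))]@np.linalg.inv(K).T@Rm
    return o+d*((z-o[2])/d[:,2])[:,None]
def proj(C,P):
    K,r,t=C; return cv2.projectPoints(np.atleast_2d(np.array(P,float)),r,t,K,None)[0][:,0]
def grab(n,name=None,crop=None,k=1):
    C=cal(n); im=optics.grab_frame(n)
    if name:
        v=im if crop is None else im[crop[1]:crop[3],crop[0]:crop[2]]
        cv2.imwrite("pics/"+name,cv2.resize(v,None,fx=k,fy=k,interpolation=cv2.INTER_NEAREST))
    return C,im
def tool():
    s=monitor.get_state(); return s, R.from_quat(s["tcp_rot"]).as_matrix(), np.array(s["ee_pos"])
def togo(P,yaw=None):
    """shift (mm) in tool axes from measured pose to TCP point P; yaw: wanted world angle (deg) of jaw axis (mod 180)"""
    s,Rm,p=tool(); d=Rm.T@(np.array(P)-p)*1000
    out=dict(tx=d[0].round(1),ty=d[1].round(1),tz=d[2].round(1))
    if yaw is not None:
        y=Rm[:,1]; a=np.degrees(np.arctan2(y[1],y[0])); e=(yaw-a+90)%180-90
        out["roll"]=round(-e/8,3) # tool x down
        out["jaw"]=round(a,2); out["q6"]=s["q"][5].round(2)
    return out
def hsv(im,lo,hi): return cv2.inRange(cv2.cvtColor(im,cv2.COLOR_BGR2HSV),np.array(lo),np.array(hi))
def blobs(m,amin=30):
    cs=cv2.findContours(m,cv2.RETR_EXTERNAL,cv2.CHAIN_APPROX_NONE)[0]
    return [c for c in cs if cv2.contourArea(c)>amin]
E
python3 - <<'E'
from h import *
s,Rm,p=tool(); print(Rm.round(3),p, togo(p,0))
C,im=grab("top","top1.png",(140,80,400,270),3)
m=hsv(im,(20,120,80),(35,255,255))
for c in blobs(m):
    P=cast(C,c[:,0],0.022)[:,:2]*1000
    r=cv2.minAreaRect(P.astype(np.float32)); print("soap",np.round(r[0]),np.round(r[1]),round(r[2]))
C2,im2=grab("scene","scene1.png",(160,80,400,280),3)
m=hsv(im2,(20,120,80),(35,255,255))
for c in blobs(m):
    P=cast(C2,c[:,0],0.022)[:,:2]*1000
    r=cv2.minAreaRect(P.astype(np.float32)); print("soapS",np.round(r[0]),np.round(r[1]),round(r[2]))
Cw=cal("wrist")
K,r,t=Cw; M=cv2.Rodrigues(r)[0]; o=-M.T@t
print("cam in tool", (Rm.T@(o-p)*1000).round(1), (Rm.T@M.T).round(3)) 
print(proj(Cw,p+Rm[:,0]*0.0), proj(Cw,p+Rm[:,0]*0.1))
E
```

```text
[[-0.001  0.362  0.932]
 [-0.001  0.932 -0.362]
 [-1.    -0.001 -0.   ]] [0.1990286  0.51222621 0.18631628] {'tx': np.float64(0.0), 'ty': np.float64(0.0), 'tz': np.float64(0.0), 'roll': np.float64(8.594), 'jaw': np.float64(68.75), 'q6': np.float64(-0.2)}
soap [ 432. -350.] [33. 54.] 14
soap [ 439. -226.] [34. 54.] 19
soap [ 545. -369.] [34. 55.] 8
soap [ 570. -231.] [53. 34.] 77
soapS [ 551. -375.] [38. 54.] 7
soapS [ 439. -356.] [39. 55.] 11
soapS [ 577. -236.] [54. 39.] 76
soapS [ 446. -232.] [37. 58.] 20
cam in tool [-198.5    0.8  -65.8] [[-0.    -0.241  0.971]
 [ 1.    -0.001  0.   ]
 [ 0.     0.971  0.241]]
[[252.84070487 213.78577902]] [[253.15372986 185.14667567]]
```

View pics/top1.png

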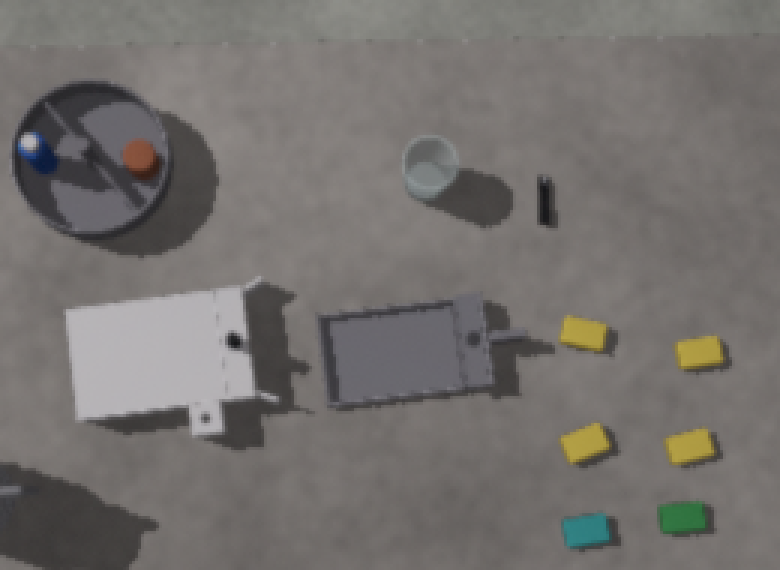

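View pics/scene1.png

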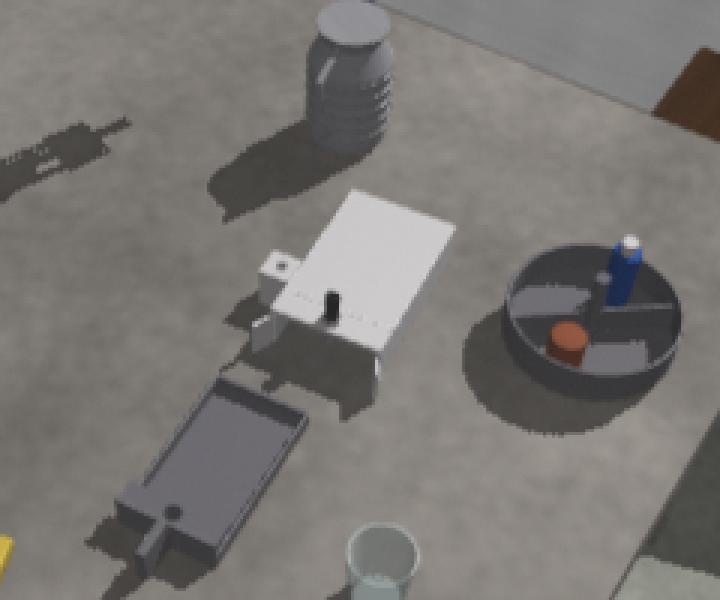

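```bash
python3 - <<'E'
from h import *
C=cal("top")
f=lambda u,v,z:(cast(C,[140+u/3,80+v/3],z)[0]*1000).round(1)
print("pin",f(235,341,.091)); print("park",f(206,418,.052))
for n,u,v,z in [("roof bl",66,309,.052),("roof br",78,420,.052),("roof fl",244,287,.052),("roof fr",254,398,.052),("trayhole",474,339,.038),("tray far r",320,318,.018),("tray far l",331,407,.018),("handle end",527,336,.05),("handle root",490,339,.05),("fl top",483,295,.042),("fl bot",493,384,.042),("jug",118-140,0,0)]:
    print(n,f(u,v,z))
print("jug",cast(C,[118,245],.17)*1000)
E
```

```text
pin [560.1 183.   91. ]
park [475.5 220.3  52. ]
roof bl [607.  383.3  52. ]
roof br [476.5 368.5  52. ]
roof fl [629.1 174.2  52. ]
roof fr [497.6 164.2  52. ]
trayhole [563.3 -97.4  38. ]
tray far r [595.2  85.1  18. ]
tray far l [487.5  74.2  18. ]
handle end [ 564.1 -158.7   50. ]
handle root [ 561.4 -114.7   50. ]
fl top [ 615.4 -109.6   42. ]
fl bot [ 508.8 -117.3   42. ]
jug [1011.4  507.5    0. ]
jug [[393.46439378 495.6441715  170.        ]]
```

```bash
python3 - <<'E'
from h import *
print(togo([.54,.15,.186],5.8))
E
```

```text
{'tx': np.float64(0.7), 'ty': np.float64(-214.2), 'tz': np.float64(449.0), 'roll': np.float64(7.87), 'jaw': np.float64(68.76), 'q6': np.float64(-0.2)}
```

Call:
{"api": "servo_tool", "payload": {"targets": [{"gripper": 0, "tx": 0, "ty": -107, "tz": 225, "roll": 4}, {"gripper": 0, "tx": 0, "ty": -107, "tz": 225, "roll": 4}, {"gripper": 0, "tx": 0, "ty": -107, "tz": 225, "roll": 4}, {"gripper": 0, "tx": 0, "ty": -107, "tz": 225, "roll": 4}, {"gripper": 0, "tx": 0, "ty": -214, "tz": 449, "roll": 7.9}, {"gripper": 0, "tx": 0, "ty": -214, "tz": 449, "roll": 7.9}, {"gripper": 0, "tx": 0, "ty": -214, "tz": 449, "roll": 7.9}, {"gripper": 0, "tx": 0, "ty": -214, "tz": 449, "roll": 7.9}, {"gripper": 0, "tx": 0, "ty": -214, "tz": 449, "roll": 7.9}, {"gripper": 0, "tx": 0, "ty": -214, "tz": 449, "roll": 7.9}, {"gripper": 0, "tx": 0, "ty": -214, "tz": 449, "roll": 7.9}, {"gripper": 0, "tx": 0, "ty": -214, "tz": 449, "roll": 7.9}, {"gripper": 0, "tx": 0, "ty": -214, "tz": 449, "roll": 7.9}]}}

```text
t: 1.88
ee_pos: [0.5398, 0.1513, 0.1872]
tcp_rot: [0.475, 0.524, -0.475, 0.524]
contact_force: [0.2, 0.9, -0.3]
width: 0.0468
```

```bash
python3 - <<'E'
from h import *
print(togo([.54,.15,.186],5.8))
C,im=grab("wrist","w1.png",k=1.5)
print(proj(C,[[.560,.183,.091],[.4755,.2203,.052]]))
E
```

```text
{'tx': np.float64(1.2), 'ty': np.float64(0.1), 'tz': np.float64(1.4), 'roll': np.float64(-0.02), 'jaw': np.float64(5.64), 'q6': np.float64(-0.02)}
[[275.06463832 159.65446957]
 [203.92428561 116.32116664]]
```

View pics/w1.png

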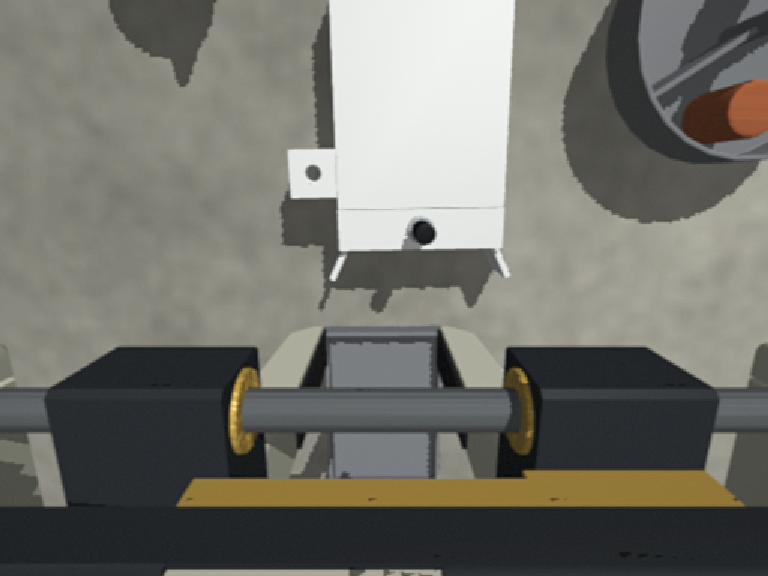

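```bash
cat > loc.py <<'E'
from h import *
C,im=grab("wrist")
g=cv2.cvtColor(im,cv2.COLOR_BGR2GRAY)
w=(g>200).astype(np.uint8)*255
c=max(blobs(w[:185]),key=cv2.contourArea)
# fill
roof=np.zeros_like(w); cv2.drawContours(roof,[c],-1,255,-1)
dark=cv2.bitwise_and(roof,(g<110).astype(np.uint8)*255)
for b in blobs(dark,8):
    (u,v),r=cv2.minEnclosingCircle(b); M=cv2.moments(b)
    cu,cv_=M["m10"]/M["m00"],M["m01"]/M["m00"]
    print("dark",round(cu,1),round(cv_,1),round(r,1),"z91",(cast(C,[cu,cv_],.091)[0]*1000).round(1),"z52",(cast(C,[cu,cv_],.052)[0]*1000).round(1))
# side edges of roof: rows scanning
E2=[]
for v in range(5,95,3):
    xs=np.where(w[v]>0)[0]; E2.append((v,xs.min(),xs.max()+1))
E2=np.array(E2)
L=cast(C,E2[:,[1,0]],.052)*1000; Rr=cast(C,E2[:,[2,0]],.052)*1000
for n,P in (("L",L),("R",Rr)):
    k=cv2.fitLine(P[:,:2].astype(np.float32),cv2.DIST_HUBER,0,.01,.01).ravel(); s=np.sign(k[1])
    print(n,"yaw",np.degrees(np.arctan2(s*k[1],s*k[0])).round(2),"x at y=.2",k[2]+(200-k[3])*k[0]/k[1])
E
python3 loc.py
```

```text
dark 208.3 114.7 4.6 z91 [486.8 221.9  91. ] z52 [480.6 222.5  52. ]
L yaw 96.5 x at y=.2 501.59827
R yaw 96.44 x at y=.2 632.7949
```

```bash
python3 - <<'E'
from h import *
C,im=grab("wrist","w2.png",(180,80,360,200),4)
g=cv2.cvtColor(im,cv2.COLOR_BGR2GRAY)
m=(g<60).astype(np.uint8)*255; m[:135]=0;m[172:]=0;m[:,:262]=0;m[:,300:]=0
for b in blobs(m,20):
    (u,v),r=cv2.minEnclosingCircle(b); M=cv2.moments(b); print(M["m10"]/M["m00"],M["m01"]/M["m00"],u,v,r,cv2.boundingRect(b))
    print(cast(C,[[u,v]],.091)*1000, cast(C,[[u,v]],.074)*1000)
P=np.array([.5685,.1882,0]); print(proj(C,[P+[0,0,.091],P+[0,0,.056],P+[0,0,.052],[.5685+.00176,.1882-.0159,.052]]))
E
```

```text
281.4584755403868 154.15244596131967 281.74658203125 153.82876586914062 7.517043113708496 (275, 147, 14, 15)
[[566.53005661 189.46035356  91.        ]] [[568.3987574  187.84327059  74.        ]]
[[283.45004489 155.20034815]
 [280.38063208 151.92281426]
 [280.06990216 151.59101534]
 [279.9395671  164.90349589]]
```

View pics/w2.png

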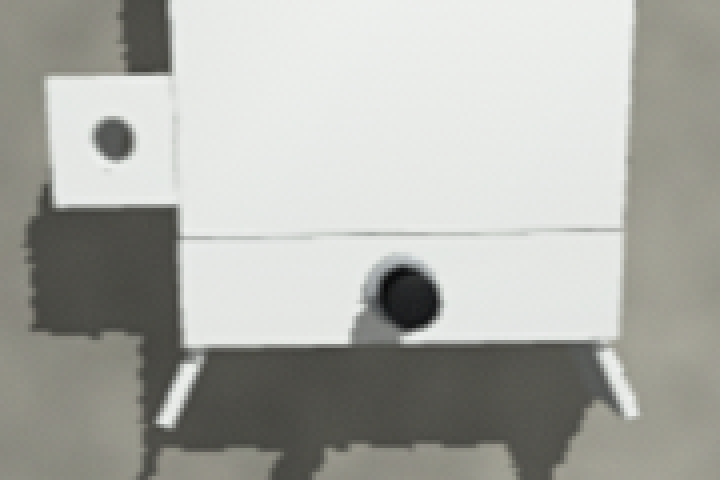

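```bash
python3 - <<'E'
from h import *
print(togo([.5685,.1882,.13],6.47));print(togo([.5685,.1882,.06],6.47))
E
```

```text
{'tx': np.float64(57.1), 'ty': np.float64(32.0), 'tz': np.float64(-34.4), 'roll': np.float64(-0.11), 'jaw': np.float64(5.59), 'q6': np.float64(-0.02)}
{'tx': np.float64(127.1), 'ty': np.float64(31.9), 'tz': np.float64(-34.4), 'roll': np.float64(-0.11), 'jaw': np.float64(5.59), 'q6': np.float64(-0.02)}
```

Call:
{"api": "servo_tool", "payload": {"targets": [{"gripper": 0, "tx": 0, "ty": 32, "tz": -34.4, "roll": -0.11}, {"gripper": 0, "tx": 30, "ty": 32, "tz": -34.4, "roll": -0.11}, {"gripper": 0, "tx": 57, "ty": 32, "tz": -34.4, "roll": -0.11}, {"gripper": 0, "tx": 57, "ty": 32, "tz": -34.4, "roll": -0.11}, {"gripper": 0, "tx": 57, "ty": 32, "tz": -34.4, "roll": -0.11}]}}

```text
t: 2.65
ee_pos: [0.5694, 0.1879, 0.131]
tcp_rot: [0.472, 0.527, -0.471, 0.528]
contact_force: [0.1, 0.1, -0.2]
width: 0.0466
```

```bash
python3 - <<'E'
from h import *
print(togo([.5685,.1882,.06],6.47))
C,im=grab("wrist","w3.png",(150,100,350,240),4)
E
```

```text
{'tx': np.float64(71.0), 'ty': np.float64(-0.9), 'tz': np.float64(-0.4), 'roll': np.float64(-0.005), 'jaw': np.float64(6.43), 'q6': np.float64(0.02)}
```

View pics/w3.png

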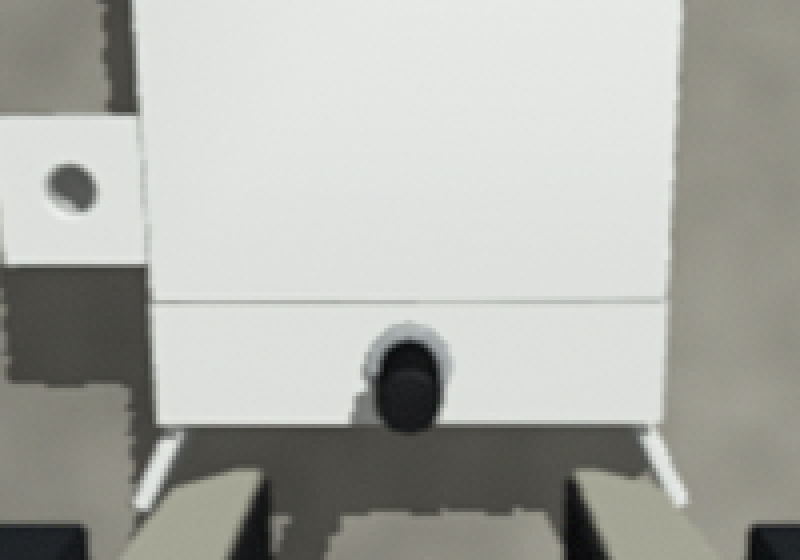

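Call:
{"api": "servo_tool", "payload": {"targets": [{"gripper": 0, "tx": 35, "ty": -0.5, "tz": -0.4, "roll": 0}, {"gripper": 0, "tx": 60, "ty": -0.5, "tz": -0.4, "roll": 0}, {"gripper": 0, "tx": 71, "ty": -0.5, "tz": -0.4, "roll": 0}, {"gripper": 0, "tx": 71, "ty": -0.5, "tz": -0.4, "roll": 0}, {"gripper": 0, "tx": 71, "ty": -0.5, "tz": -0.4, "roll": 0}, {"gripper": -1, "tx": 71, "ty": -0.5, "tz": -0.4, "roll": 0}, {"gripper": -1, "tx": 71, "ty": -0.5, "tz": -0.4, "roll": 0}, {"gripper": -1, "tx": 71, "ty": -0.5, "tz": -0.4, "roll": 0}, {"gripper": -1, "tx": 71, "ty": -0.5, "tz": -0.4, "roll": 0}, {"gripper": -1, "tx": 71, "ty": -0.5, "tz": -0.4, "roll": 0}]}}

```text
t: 3.95
ee_pos: [0.5682, 0.1882, 0.0589]
tcp_rot: [0.471, 0.527, -0.471, 0.527]
contact_force: [-0.1, -0.7, -0.7]
width: 0.0022
```

```bash
python3 - <<'E'
from h import *
s,Rm,p=tool(); print(p,s["width"],s["contact_force"])
d=np.array([-.0879,.0343,.056]); print(togo(p+d,6.47))
E
```

```text
[0.56815527 0.18815023 0.0589218 ] 0.002207663319656602 [-0.07377906 -0.72843746 -0.6586867 ]
{'tx': np.float64(-56.0), 'ty': np.float64(-83.5), 'tz': np.float64(-43.9), 'roll': np.float64(-0.004), 'jaw': np.float64(6.44), 'q6': np.float64(0.02)}
```

```bash
python3 - <<'E'
from h import *
C,im=grab("wrist","w4.png",(150,100,350,240),4)
grab("scene","s4.png",(230,140,330,220),7)
E
```

```text
(no output)
```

View pics/w4.png

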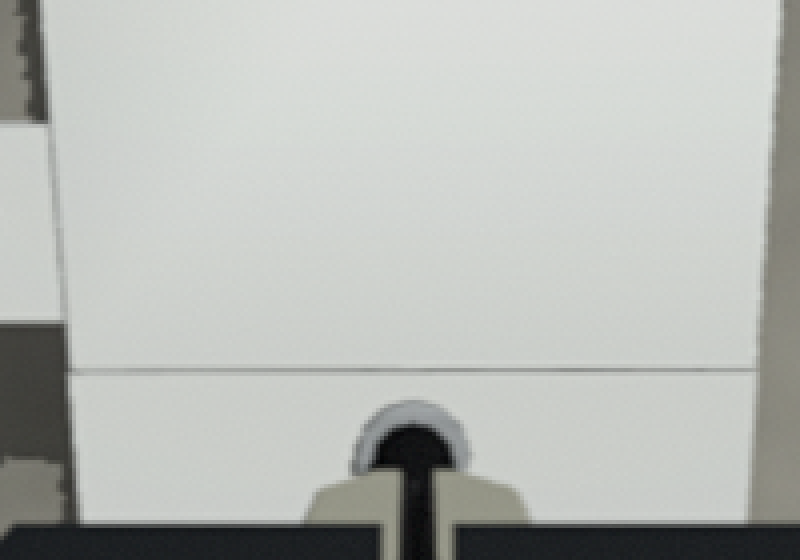

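View pics/s4.png

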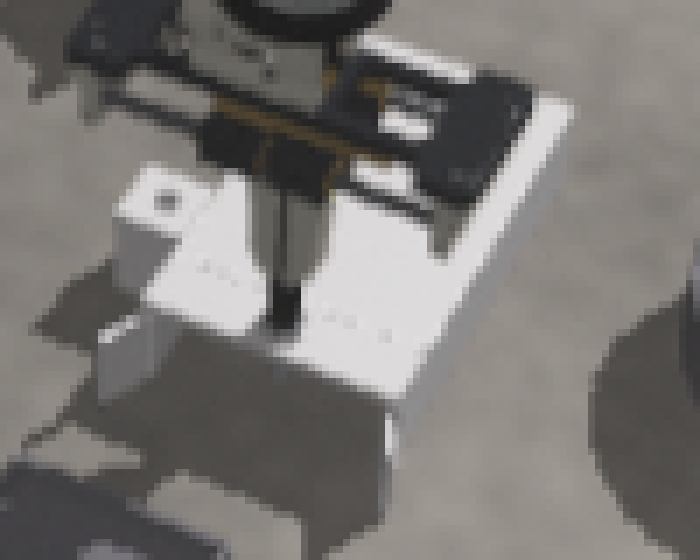

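```bash
python3 - <<'E'
from h import *
C=cal("wrist")
print(cast(C,[[252.7,200],[237.5,217],[267.5,217]],.056)*1000)
print(cast(C,[[252.7,205.5]],.058)*1000)
print(cast(C,[[252.7,192]],.052)*1000)
s,Rm,p=tool();print(p, proj(C,[p]), s["width"])
Cs=cal("scene"); print(proj(Cs,[[.5685,.1882,.056],[.5685,.1882,.091],p]), [(230+285/7,140+x/7) for x in (285,328,345)])
E
python3 - <<'E'
import sys; sys.path.insert(0,'.')
from h import *
grab("scene","s5.png",(210,120,350,230),5.5); grab("top","t5.png",(180,150,260,230),7)
C,im=grab("wrist","w5.png",k=1.5)
E
```

```text
[[566.76382267 198.96379651  56.        ]
 [556.70920339 184.27238657  56.        ]
 [579.49314336 186.8311679   56.        ]]
[[567.18337474 195.27016796  58.        ]]
[[566.17008261 204.14425136  52.        ]]
[0.56816362 0.18817004 0.05889264] [[252.94700129 214.9813465 ]] 0.0006571899120313357
[[270.86968711 185.41389908]
 [271.27661125 178.13029926]
 [270.80897466 184.78371013]] [(270.7142857142857, 180.71428571428572), (270.7142857142857, 186.85714285714286), (270.7142857142857, 189.28571428571428)]
```

View pics/w5.png

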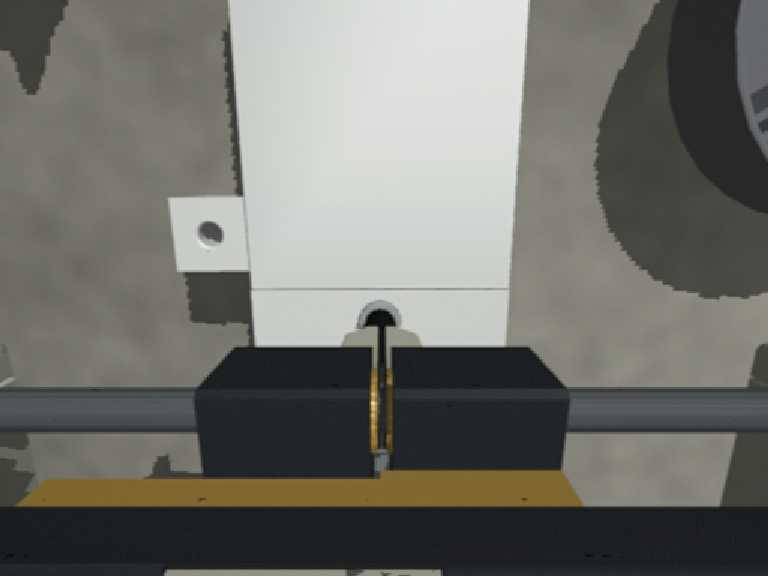

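View pics/s5.png

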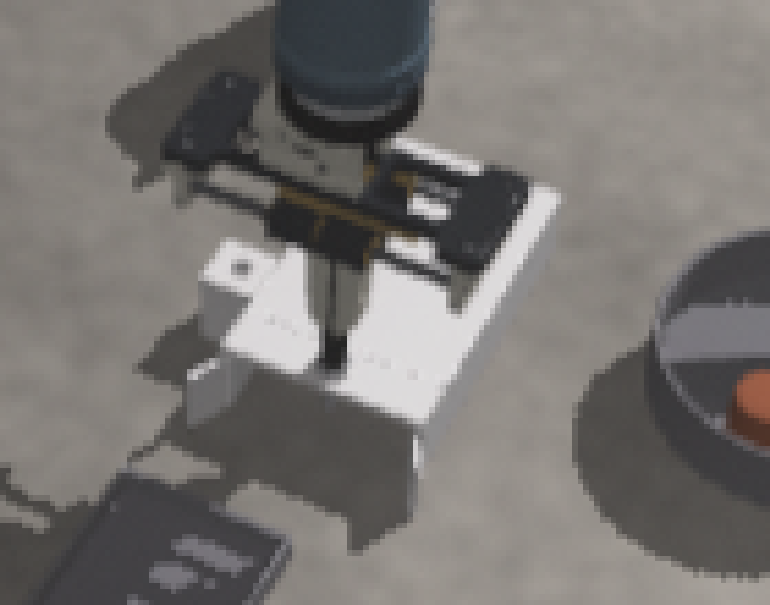

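Call:
{"api": "servo_tool", "payload": {"targets": [{"gripper": 0, "tx": 0, "ty": 0, "tz": 0, "roll": 0}, {"gripper": 0, "tx": 0, "ty": 0, "tz": 0, "roll": 0}, {"gripper": 0, "tx": 0, "ty": 0, "tz": 0, "roll": 0}]}}

```text
t: 4.58
ee_pos: [0.5682, 0.1882, 0.059]
tcp_rot: [0.471, 0.527, -0.471, 0.527]
contact_force: [-0.3, -0.0, -0.3]
width: 0.0261
```

```bash
python3 - <<'E'
from h import *
s,Rm,p=tool();print(p,s["width"],s["contact_force"])
grab("scene","s6.png",(210,120,350,230),5.5); 
C,im=grab("wrist","w6.png",(150,100,350,240),4)
Cs=cal("scene");print(-cv2.Rodrigues(Cs[1])[0].T@Cs[2])
E
```

```text
[0.56818128 0.18815426 0.0589534 ] 0.026106197922826976 [-0.26422139 -0.03996168 -0.30718822]
[ 1.03501538 -0.6167072   1.13136379]
```

View pics/w6.png

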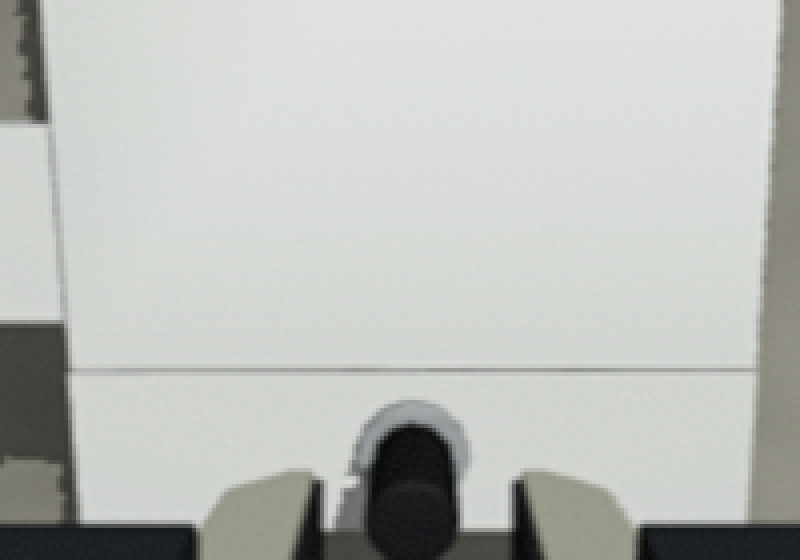

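View pics/s6.png

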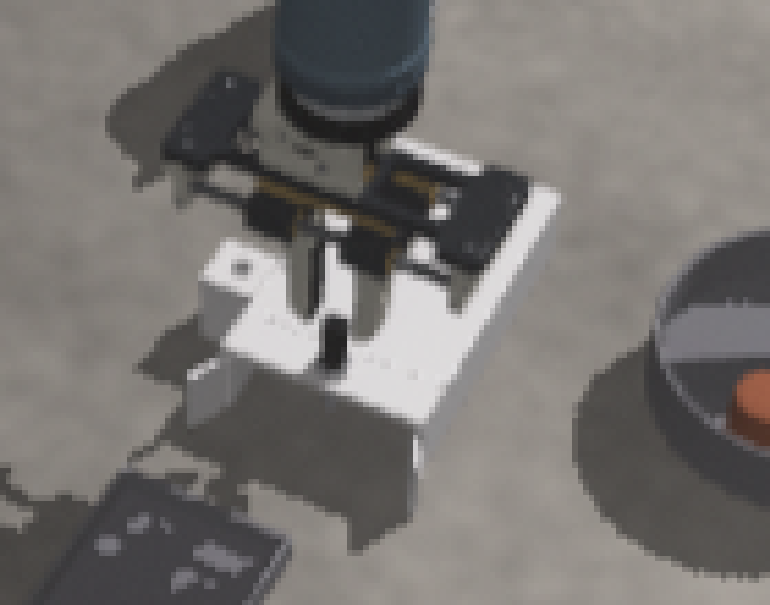

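```bash
python3 - <<'E'
from h import *
C=cal("wrist")
P=cast(C,[[150+58/4,175],[150+768/4,175]],.052);print(P,np.linalg.norm(P[0]-P[1]))
X=np.array([.568,.188,0]);print(((proj(C,[X+[0,0,z] for z in(.052,.056,.058,.091)])-[150,100])*4).round())
s,Rm,p=tool()
for dx in(0,-.02,-.04):
  print(((proj(C,[p+Rm[:,1]*.013+Rm[:,0]*dx+Rm[:,2]*k for k in (-.0075,.0075)])-[150,100])*4).round())
Cs=cal("scene")
for dx in(0,-.02,-.04):
  print("scene",((proj(Cs,[p+Rm[:,1]*.0+Rm[:,0]*dx+Rm[:,2]*k for k in (-.0075,.0075)])-[210,120])*5.5).round())
print(((proj(Cs,[X+[0,0,z] for z in(.052,.056,.091)])-[210,120])*5.5).round(), ((proj(Cs,[[.4806,.2225,.052]])-[210,120])*5.5).round())
E
```

```text
[[0.49894654 0.20981199 0.052     ]
 [0.63137395 0.22467893 0.052     ]] 0.13325932270562577
[[411. 449.]
 [411. 456.]
 [411. 459.]
 [410. 525.]]
[[481. 422.]
 [480. 498.]]
[[488. 456.]
 [487. 539.]]
[[497. 497.]
 [495. 589.]]
scene [[340. 348.]
 [329. 365.]]
scene [[341. 325.]
 [330. 342.]]
scene [[343. 302.]
 [331. 319.]]
[[334. 364.]
 [334. 360.]
 [336. 320.]] [[242. 266.]]
```

Call:
{"api": "servo_tool", "payload": {"targets": [{"gripper": 0, "tx": 5, "ty": 0, "tz": 0, "roll": 0}, {"gripper": 0, "tx": 10, "ty": 0, "tz": 0, "roll": 0}, {"gripper": 0, "tx": 15, "ty": 0, "tz": 0, "roll": 0}, {"gripper": 0, "tx": 15, "ty": 0, "tz": 0, "roll": 0}]}}

```text
t: 5.18
ee_pos: [0.5677, 0.1881, 0.0432]
tcp_rot: [0.471, 0.528, -0.472, 0.527]
contact_force: [-0.3, 0.4, -0.7]
width: 0.0464
```

```bash
python3 - <<'E'
from h import *
s,Rm,p=tool();print(p,s["width"],s["contact_force"])
grab("scene","s7.png",(240,150,310,205),11); 
C,im=grab("wrist","w7.png",(150,100,350,240),4)
E
```

```text
[0.56765779 0.18806146 0.04319009] 0.046384756156926124 [-0.28462311  0.4070875  -0.6708637 ]
```

View pics/w7.png

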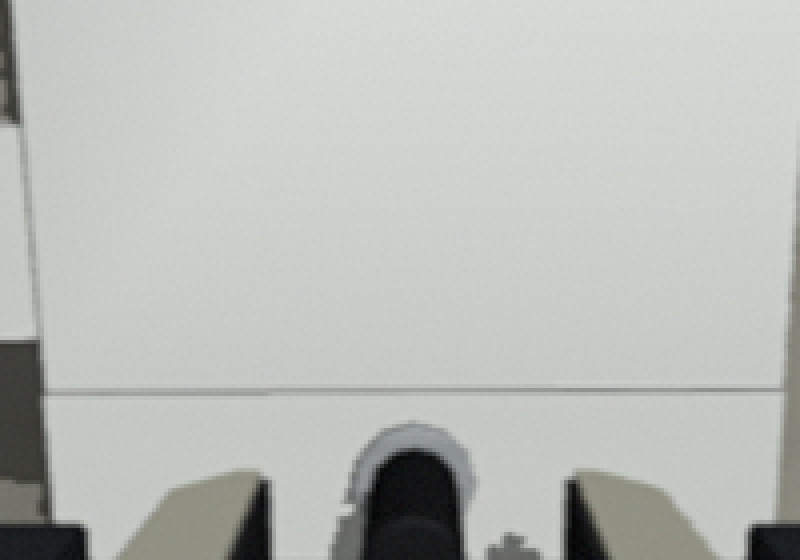

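View pics/s7.png

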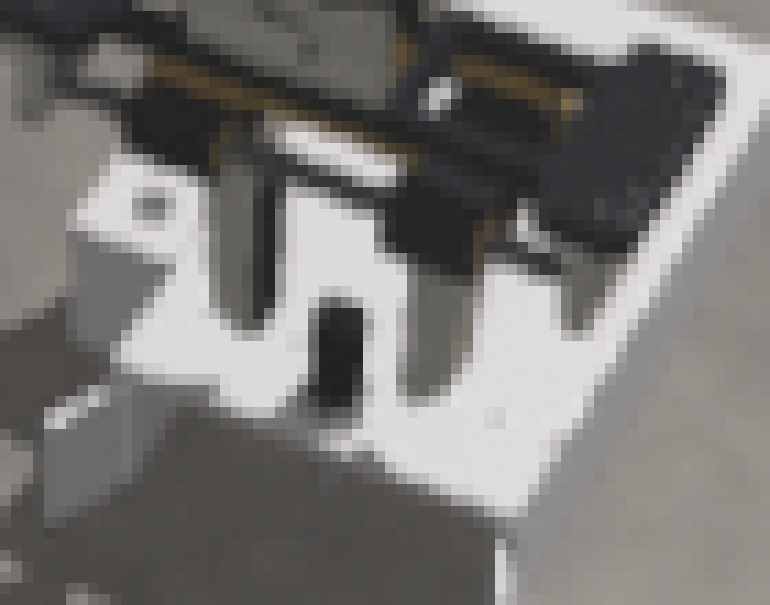

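Call:
{"api": "servo_tool", "payload": {"targets": [{"gripper": 0, "tx": 4, "ty": 0, "tz": 0, "roll": 0}, {"gripper": 0, "tx": 9, "ty": 0, "tz": 0, "roll": 0}, {"gripper": 0, "tx": 9, "ty": 0, "tz": 0, "roll": 0}, {"gripper": -1, "tx": 9, "ty": 0, "tz": 0, "roll": 0}, {"gripper": -1, "tx": 9, "ty": 0, "tz": 0, "roll": 0}, {"gripper": -1, "tx": 9, "ty": 0, "tz": 0, "roll": 0}, {"gripper": -1, "tx": 9, "ty": 0, "tz": 0, "roll": 0}, {"gripper": -1, "tx": 9, "ty": 0, "tz": 0, "roll": 0}]}}

```text
t: 6.28
ee_pos: [0.5682, 0.1882, 0.035]
tcp_rot: [0.471, 0.527, -0.471, 0.527]
contact_force: [0.1, 0.8, 0.8]
width: 0.0157
```

```bash
python3 - <<'E'
from h import *
s,Rm,p=tool();print(p,s["width"],s["contact_force"])
grab("scene","s8.png",(240,150,310,205),11); 
C,im=grab("wrist","w8.png",(150,100,350,240),4)
E
```

```text
[0.5682028  0.18815479 0.03502159] 0.015656840289030936 [0.07095521 0.79930927 0.80890784]
```

View pics/s8.png

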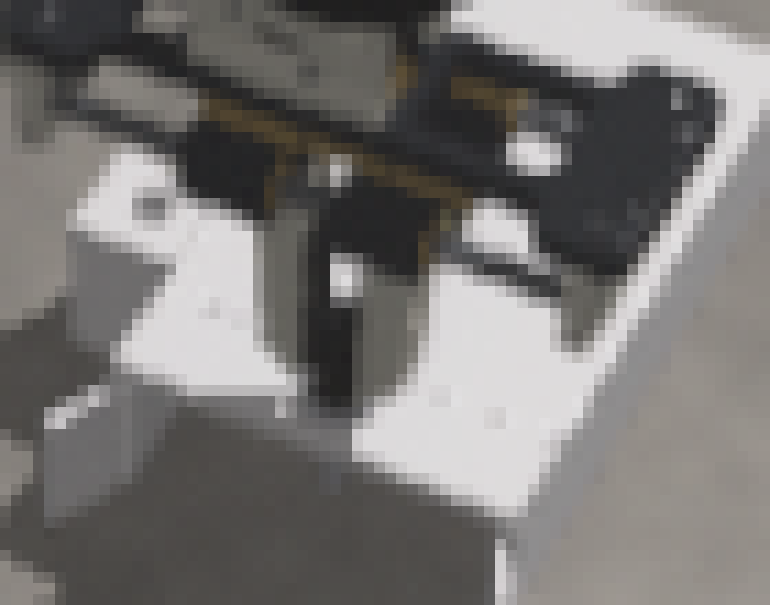

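Call:
{"api": "servo_tool", "payload": {"targets": [{"gripper": -1, "tx": -20, "ty": 0, "tz": 0, "roll": 0}, {"gripper": -1, "tx": -55, "ty": 0, "tz": 0, "roll": 0}, {"gripper": -1, "tx": -58, "ty": 0, "tz": 0, "roll": 0}, {"gripper": -1, "tx": -58, "ty": -45, "tz": -22, "roll": 0}, {"gripper": -1, "tx": -58, "ty": -83.5, "tz": -44, "roll": 0}, {"gripper": -1, "tx": -58, "ty": -83.5, "tz": -44, "roll": 0}, {"gripper": -1, "tx": -58, "ty": -83.5, "tz": -44, "roll": 0}, {"gripper": -1, "tx": -58, "ty": -83.5, "tz": -44, "roll": 0}]}}

```text
t: 7.38
ee_pos: [0.4814, 0.2221, 0.0927]
tcp_rot: [0.471, 0.527, -0.471, 0.527]
contact_force: [-0.1, -0.3, -0.4]
width: 0.0151
```

```bash
python3 - <<'E'
from h import *
s,Rm,p=tool();print(p,s["width"],s["contact_force"],togo([.4805,.2225,.035],6.47))
grab("scene","s9.png",(230,130,310,190),9); 
C,im=grab("wrist","w9.png",(150,100,350,240),4)
print(((proj(C,[[.4805,.2225,.052],[.568,.188,.052]])-[150,100])*4).round())
E
```

```text
[0.4814364  0.22213261 0.09268439] 0.015111860704907651 [-0.07455502 -0.32520867 -0.43049927] {'tx': np.float64(57.7), 'ty': np.float64(-0.9), 'tz': np.float64(-0.5), 'roll': np.float64(-0.01), 'jaw': np.float64(6.39), 'q6': np.float64(0.11)}
[[409. 400.]
 [766. 582.]]
```

View pics/s9.png

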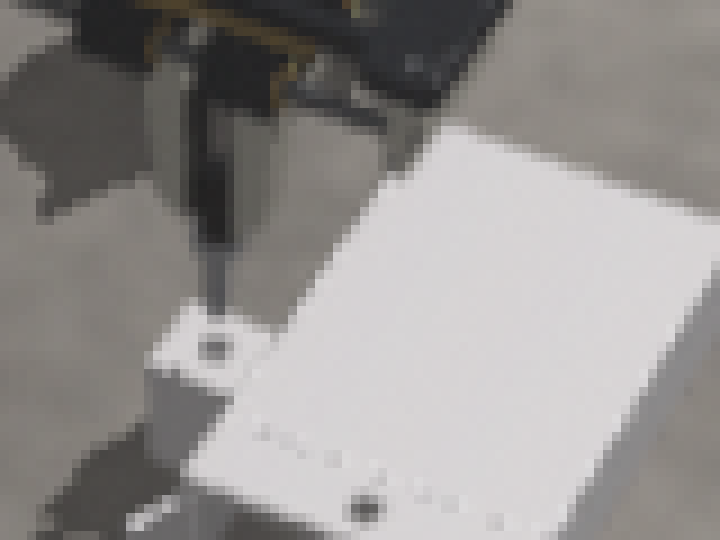

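View pics/w9.png

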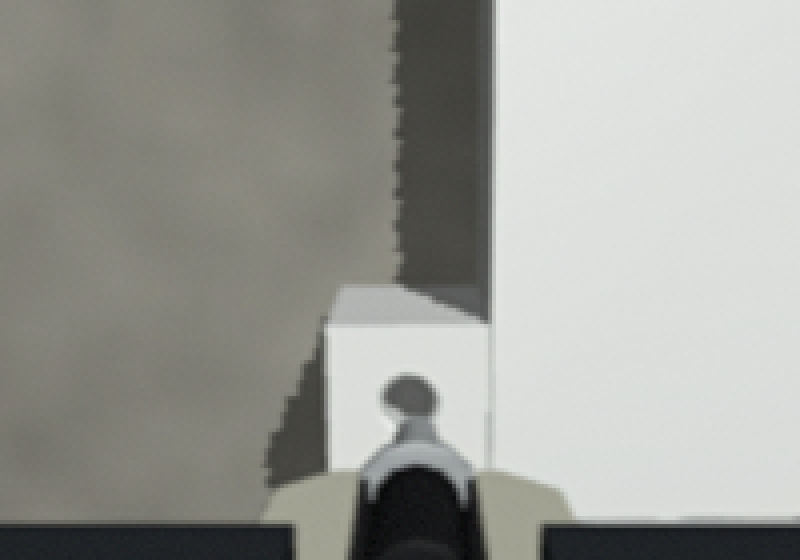

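Call:
{"api": "servo_tool", "payload": {"targets": [{"gripper": -1, "tx": 0, "ty": -0.6, "tz": -0.3, "roll": 0}, {"gripper": -1, "tx": 14, "ty": -0.6, "tz": -0.3, "roll": 0}, {"gripper": -1, "tx": 22, "ty": -0.6, "tz": -0.3, "roll": 0}, {"gripper": -1, "tx": 30, "ty": -0.6, "tz": -0.3, "roll": 0}, {"gripper": -1, "tx": 40, "ty": -0.6, "tz": -0.3, "roll": 0}, {"gripper": -1, "tx": 50, "ty": -0.6, "tz": -0.3, "roll": 0}, {"gripper": -1, "tx": 56, "ty": -0.6, "tz": -0.3, "roll": 0}, {"gripper": -1, "tx": 57, "ty": -0.6, "tz": -0.3, "roll": 0}, {"gripper": -1, "tx": 57, "ty": -0.6, "tz": -0.3, "roll": 0}]}}

```text
t: 8.6
ee_pos: [0.4798, 0.2228, 0.0361]
tcp_rot: [0.471, 0.527, -0.471, 0.527]
contact_force: [0.7, -0.4, 0.1]
width: 0.0155
```

```bash
python3 - <<'E'
from h import *
s,Rm,p=tool();print(p,s["width"],s["contact_force"])
grab("scene","s10.png",(230,130,310,190),9); 
C,im=grab("wrist","w10.png",(150,100,350,240),4)
E
```

```text
[0.47982974 0.22279403 0.03607607] 0.015498436290968592 [ 0.67649808 -0.38560188  0.0953684 ]
```

View pics/s10.png

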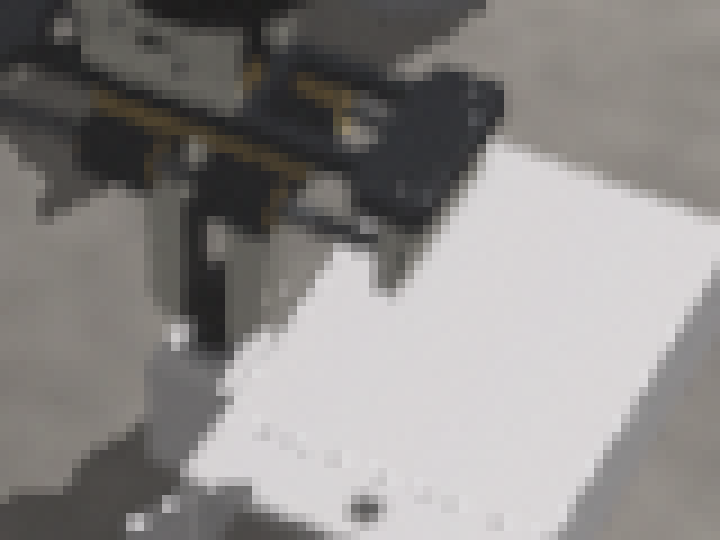

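Call:
{"api": "servo_tool", "payload": {"targets": [{"gripper": 0, "tx": 1, "ty": 0, "tz": 0, "roll": 0}, {"gripper": 0, "tx": 0, "ty": 0, "tz": 0, "roll": 0}, {"gripper": 0, "tx": 0, "ty": 0, "tz": 0, "roll": 0}, {"gripper": 0, "tx": 0, "ty": 0, "tz": 0, "roll": 0}, {"gripper": 0, "tx": -40, "ty": 0, "tz": 0, "roll": 0}, {"gripper": 0, "tx": -80, "ty": 0, "tz": 30, "roll": 0}, {"gripper": 0, "tx": -120, "ty": 0, "tz": 60, "roll": 0}, {"gripper": 0, "tx": -120, "ty": 0, "tz": 60, "roll": 0}, {"gripper": 0, "tx": -120, "ty": 0, "tz": 60, "roll": 0}]}}

```text
t: 9.82
ee_pos: [0.4859, 0.1632, 0.1554]
tcp_rot: [0.471, 0.527, -0.471, 0.527]
contact_force: [-0.1, 0.7, 0.3]
width: 0.0467
```

```bash
python3 - <<'E'
from h import *
s,Rm,p=tool();print(p,s["width"],s["contact_force"])
C,im=grab("wrist","w11.png",k=1.5)
C,im=grab("top","t11.png",(140,80,400,270),3)
m=hsv(im,(20,120,80),(35,255,255))
for c in blobs(m):
    P=cast(C,c[:,0],0.022)[:,:2]*1000
    r=cv2.minAreaRect(P.astype(np.float32)); print("soap",np.round(r[0]),np.round(r[1]),round(r[2]))
E
```

```text
[0.48590486 0.16321226 0.155441  ] 0.046681780479938775 [-0.0897496   0.74317883  0.25075717]
soap [ 432. -350.] [33. 54.] 15
soap [ 466. -197.] [33. 54.] 22
soap [ 545. -369.] [34. 55.] 8
soap [ 570. -231.] [52. 33.] 75
```

View pics/w11.png

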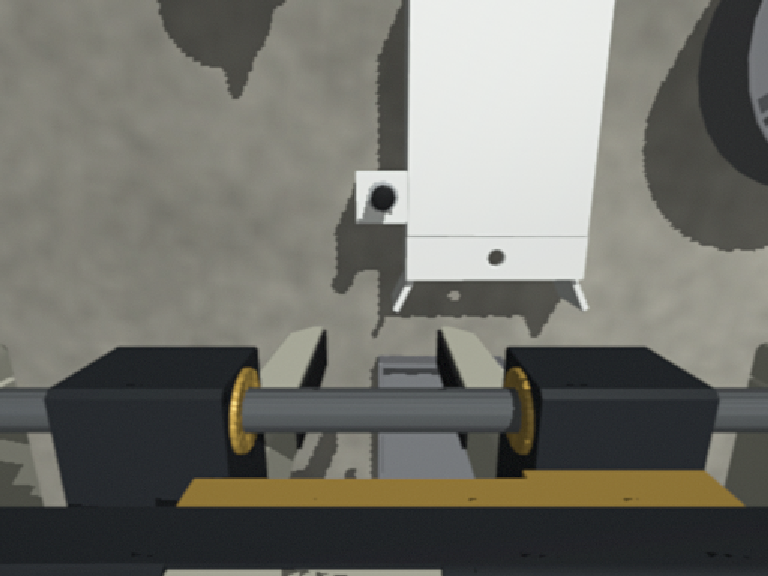

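```bash
python3 - <<'E'
from h import *
C=cal("wrist")
print(cast(C,[[496/1.5,257/1.5]],.052)*1000)
print(togo([.40,-.27,.25],-75))
E
```

```text
[[567.48034752 188.88315875  52.        ]]
{'tx': np.float64(-95.2), 'ty': np.float64(-133.7), 'tz': np.float64(421.2), 'roll': np.float64(10.183), 'jaw': np.float64(6.46), 'q6': np.float64(-0.01)}
```

Call:
{"api": "servo_tool", "payload": {"targets": [{"gripper": 0.6, "tx": -60, "ty": -70, "tz": 210, "roll": 5}, {"gripper": 0.6, "tx": -60, "ty": -70, "tz": 210, "roll": 5}, {"gripper": 0.6, "tx": -60, "ty": -70, "tz": 210, "roll": 5}, {"gripper": 0.6, "tx": -60, "ty": -70, "tz": 210, "roll": 5}, {"gripper": 0.6, "tx": -95, "ty": -134, "tz": 421, "roll": 10.2}, {"gripper": 0.6, "tx": -95, "ty": -134, "tz": 421, "roll": 10.2}, {"gripper": 0.6, "tx": -95, "ty": -134, "tz": 421, "roll": 10.2}, {"gripper": 0.6, "tx": -95, "ty": -134, "tz": 421, "roll": 10.2}, {"gripper": 0.6, "tx": -95, "ty": -134, "tz": 421, "roll": 10.2}, {"gripper": 0.6, "tx": -95, "ty": -134, "tz": 421, "roll": 10.2}, {"gripper": 0.6, "tx": -95, "ty": -134, "tz": 421, "roll": 10.2}, {"gripper": 0.6, "tx": -95, "ty": -134, "tz": 421, "roll": 10.2}]}}

```text
t: 11.42
ee_pos: [0.4007, -0.269, 0.2508]
tcp_rot: [-0.701, -0.092, 0.701, -0.092]
contact_force: [0.8, -0.1, 0.0]
width: 0.0744
```

```bash
cat > soaps.py <<'E'
from h import *
import sys
s,Rm,p=tool();print(p,s["width"],s["q"].round(2))
C,im=grab("wrist",sys.argv[1],k=1.5)
m=hsv(im,(20,120,80),(35,255,255)); m[225:]=0
for c in blobs(m,100):
    P=cast(C,c[:,0],0.022)[:,:2]*1000
    r=cv2.minAreaRect(P.astype(np.float32)); 
    (w,h),a=r[1],r[2]
    L=a if w>h else a+90
    M=cv2.moments(c); print("soap",np.round(r[0],1),np.round((w,h),1),"long",round((L+90)%180-90,1),"px",round(M["m10"]/M["m00"]),round(M["m01"]/M["m00"]))
E
python3 soaps.py w12.png
```

```text
[ 0.40071367 -0.26904951  0.25084686] 0.07444729386671384 [-0.82  0.1   1.58  0.    1.47  0.49]
soap [ 436.1 -351.4] [34.7 53.5] long -77.3 px 312 160
soap [ 469.8 -198.6] [34.1 52.1] long -67.7 px 220 111
soap [ 547.4 -369.8] [35.1 54.9] long -82.2 px 347 89
soap [ 572.7 -232.2] [51.8 35.7] long 76.0 px 260 43
```

View pics/w12.png

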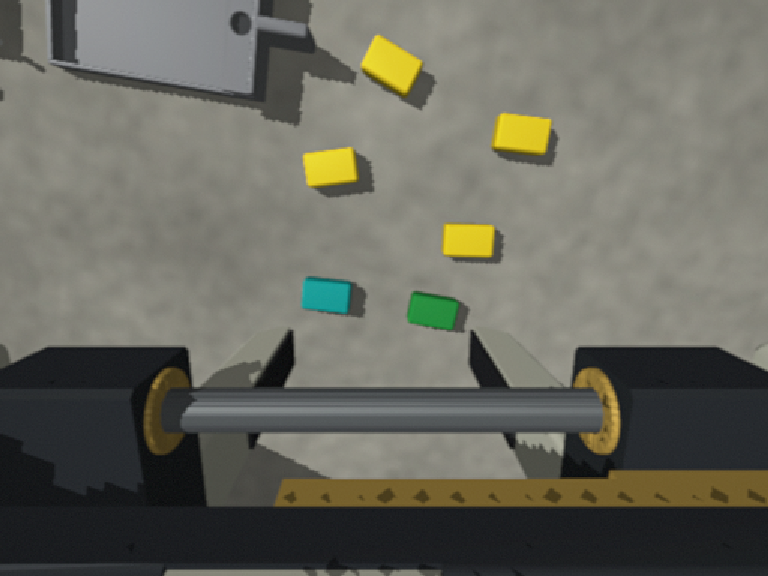

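```bash
python3 - <<'E'
from h import *
print(togo([.4698,-.1986,.06],-67.7))
E
```

```text
{'tx': np.float64(191.0), 'ty': np.float64(-50.4), 'tz': np.float64(-85.0), 'roll': np.float64(-0.919), 'jaw': np.float64(-75.05), 'q6': np.float64(0.49)}
```

Call:
{"api": "servo_tool", "payload": {"targets": [{"gripper": 0.6, "tx": 50, "ty": -25, "tz": -43, "roll": -0.5}, {"gripper": 0.6, "tx": 100, "ty": -50, "tz": -85, "roll": -0.92}, {"gripper": 0.6, "tx": 150, "ty": -50, "tz": -85, "roll": -0.92}, {"gripper": 0.6, "tx": 191, "ty": -50.4, "tz": -85, "roll": -0.92}, {"gripper": 0.6, "tx": 191, "ty": -50.4, "tz": -85, "roll": -0.92}, {"gripper": 0.6, "tx": 191, "ty": -50.4, "tz": -85, "roll": -0.92}]}}

```text
t: 12.22
ee_pos: [0.4708, -0.2004, 0.0615]
tcp_rot: [0.694, 0.136, -0.693, 0.137]
contact_force: [0.2, -0.5, -0.1]
width: 0.0741
```

```bash
python3 soaps.py w13.png;  python3 -c "
from h import *
print(togo([.4698,-.1986,-.017],-67.7))"
```

```text
[ 0.47076726 -0.20040077  0.06154849] 0.0740954414390808 [-0.62  0.31  1.8   0.    1.03  0.56]
soap [ 471.5 -197. ] [35.  50.9] long -67.8 px 251 199
soap [ 548.  -364.8] [33.5 62. ] long -81.9 px 459 191
soap [ 573.3 -230.7] [52.2 35.4] long 75.9 px 335 102
{'tx': np.float64(79.1), 'ty': np.float64(-2.9), 'tz': np.float64(0.6), 'roll': np.float64(-0.013), 'jaw': np.float64(-67.8), 'q6': np.float64(0.56)}
```

View pics/w13.png

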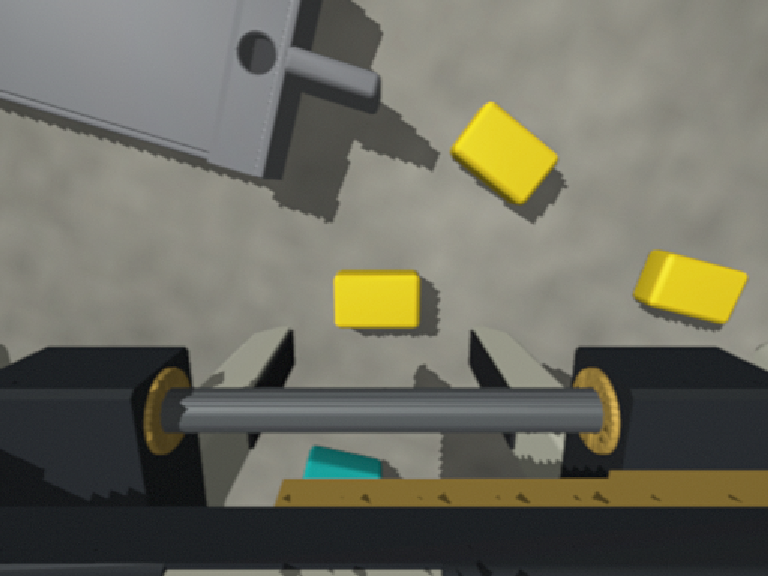

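Call:
{"api": "servo_tool", "payload": {"targets": [{"gripper": 0.6, "tx": 40, "ty": -2.5, "tz": -0.5, "roll": 0}, {"gripper": 0.6, "tx": 65, "ty": -2.5, "tz": -0.5, "roll": 0}, {"gripper": 0.6, "tx": 72, "ty": -2.5, "tz": -0.5, "roll": 0}, {"gripper": 0.6, "tx": 76, "ty": -2.5, "tz": -0.5, "roll": 0}, {"gripper": 0.6, "tx": 76, "ty": -2.5, "tz": -0.5, "roll": 0}]}}

```text
t: 12.9
ee_pos: [0.4701, -0.198, -0.0149]
tcp_rot: [0.694, 0.136, -0.693, 0.137]
contact_force: [0.8, -0.4, 0.2]
width: 0.074
```

```bash
python3 - <<'E'
from h import *
s,Rm,p=tool();print(p,s["width"],s["contact_force"])
grab("scene","s14.png",(150,210,240,300),7)
grab("wrist","w14.png",k=1.5)
E
```

```text
[ 0.47005706 -0.19796668 -0.01491042] 0.07400881672991111 [ 0.77320886 -0.42896112  0.17502642]
```

View pics/s14.png

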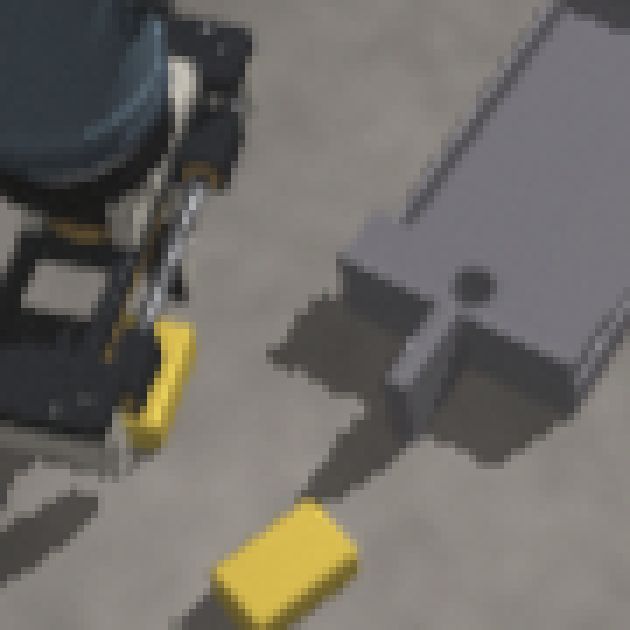

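View pics/w14.png

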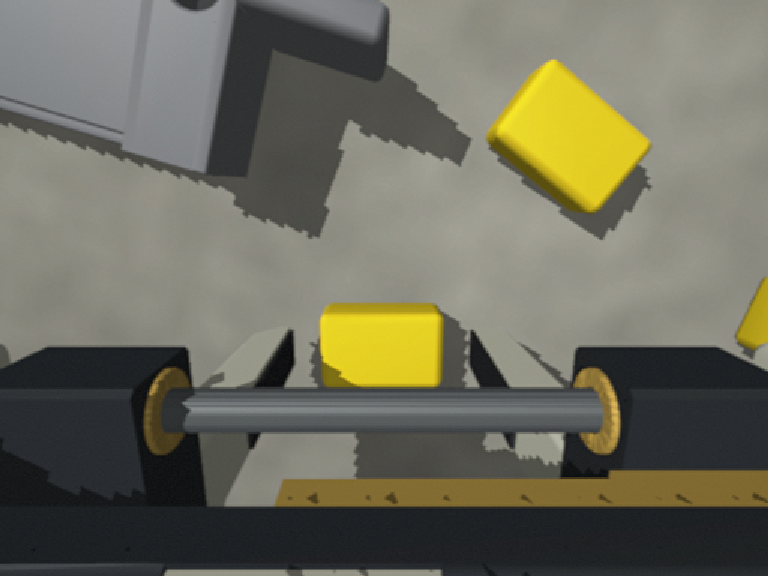

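Call:
{"api": "servo_tool", "payload": {"targets": [{"gripper": -1, "tx": 0, "ty": 0, "tz": 0, "roll": 0}, {"gripper": -1, "tx": 0, "ty": 0, "tz": 0, "roll": 0}, {"gripper": -1, "tx": 0, "ty": 0, "tz": 0, "roll": 0}, {"gripper": -1, "tx": 0, "ty": 0, "tz": 0, "roll": 0}]}}

```text
t: 13.5
ee_pos: [0.4693, -0.1973, -0.0159]
tcp_rot: [0.694, 0.136, -0.694, 0.136]
contact_force: [-0.4, 0.9, 1.5]
width: 0.0516
```

```bash
python3 - <<'E'
from h import *
s,Rm,p=tool();print(p,s["width"],s["contact_force"])
grab("wrist","w15.png",(130,150,380,310),3)
E
```

```text
[ 0.46928397 -0.19732811 -0.01591431] 0.05164285196144311 [-0.37157284  0.90489227  1.51361338]
```

View pics/w15.png

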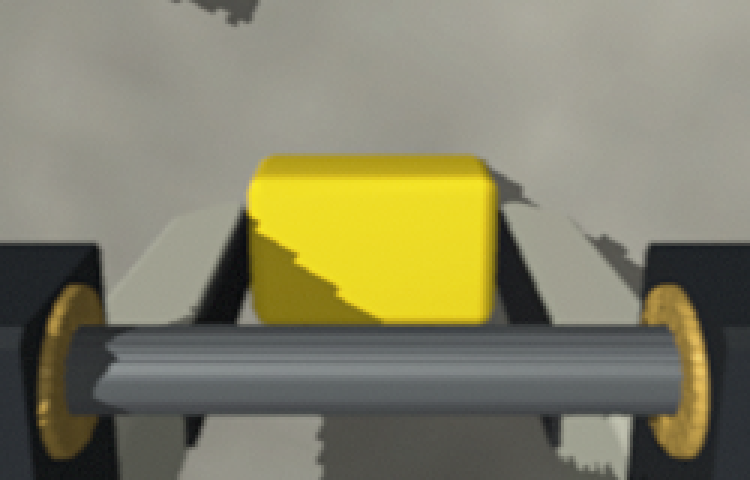

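```bash
python3 - <<'E'
from h import *
print(togo([.56,-.11,.12],7))
E
```

```text
{'tx': np.float64(-135.9), 'ty': np.float64(-46.5), 'tz': np.float64(-117.0), 'roll': np.float64(-9.351), 'jaw': np.float64(-67.81), 'q6': np.float64(0.57)}
```

Call:
{"api": "servo_tool", "payload": {"targets": [{"gripper": -1, "tx": -60, "ty": 0, "tz": 0, "roll": 0}, {"gripper": -1, "tx": -120, "ty": 0, "tz": 0, "roll": -1}, {"gripper": -1, "tx": -136, "ty": -46.5, "tz": -117, "roll": -9.35}, {"gripper": -1, "tx": -136, "ty": -46.5, "tz": -117, "roll": -9.35}, {"gripper": -1, "tx": -136, "ty": -46.5, "tz": -117, "roll": -9.35}, {"gripper": -1, "tx": -136, "ty": -46.5, "tz": -117, "roll": -9.35}, {"gripper": -1, "tx": -136, "ty": -46.5, "tz": -117, "roll": -9.35}, {"gripper": -1, "tx": -136, "ty": -46.5, "tz": -117, "roll": -9.35}, {"gripper": -1, "tx": -136, "ty": -46.5, "tz": -117, "roll": -9.35}, {"gripper": -1, "tx": -136, "ty": -46.5, "tz": -117, "roll": -9.35}, {"gripper": -1, "tx": -136, "ty": -46.5, "tz": -117, "roll": -9.35}]}}

```text
t: 14.92
ee_pos: [0.5598, -0.1099, 0.1198]
tcp_rot: [0.469, 0.529, -0.469, 0.529]
contact_force: [-0.6, -0.2, -0.3]
width: 0.0514
```

```bash
python3 - <<'E'
from h import *
s,Rm,p=tool();print(p,s["width"],s["contact_force"],togo([.56,-.11,.12],7))
grab("wrist","w16.png",k=1.5)
E
```

```text
[ 0.55981773 -0.10992175  0.11976065] 0.051404899472875215 [-0.56642606 -0.15280875 -0.33849424] {'tx': np.float64(-0.2), 'ty': np.float64(0.2), 'tz': np.float64(0.1), 'roll': np.float64(-0.007), 'jaw': np.float64(6.94), 'q6': np.float64(-0.51)}
```

View pics/w16.png

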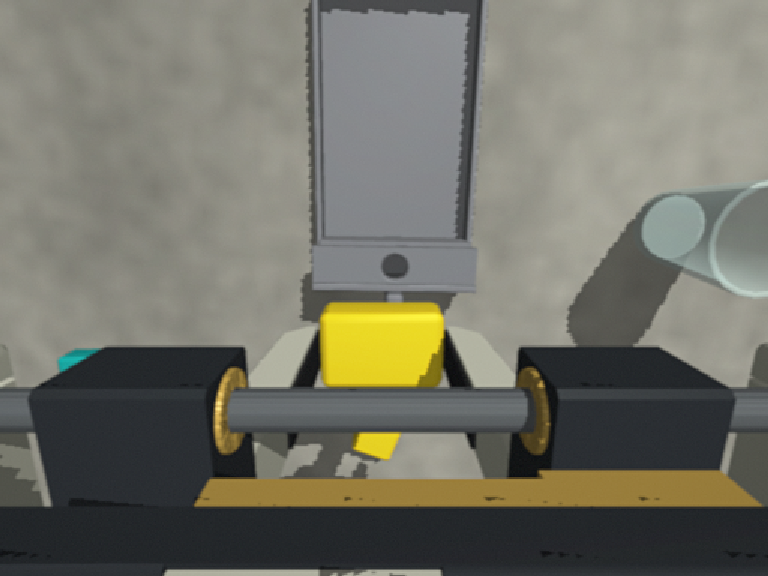

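```bash
python3 - <<'E'
from h import *
C=cal("wrist")
f=lambda u,v,z:(cast(C,[u/1.5,v/1.5],z)[0]*1000).round(1)
print("hole",f(395,266,.038))
print("L",f(311,5,.018),f(317,235,.018),"R",f(484,5,.018),f(471,235,.018))
a,b=f(313,268,.038),f(476.5,268,.038);print("flange",a,b,np.linalg.norm(a-b),(a+b)/2)
g=cv2.imread("pics/w16.png")[:300,280:500]; cv2.imwrite("pics/w16c.png",cv2.resize(g,None,fx=2.6,fy=2,interpolation=cv2.INTER_NEAREST)[:600])
E
```

```text
hole [568.6 -95.6  38. ]
L [495.   61.5  18. ] [511.  -83.6  18. ] R [604.2  74.7  18. ] [621.1 -70.2  18. ]
flange [ 513.  -103.8   38. ] [624.2 -90.3  38. ] 112.01647200300503 [568.6  -97.05  38.  ]
```

View pics/w16c.png

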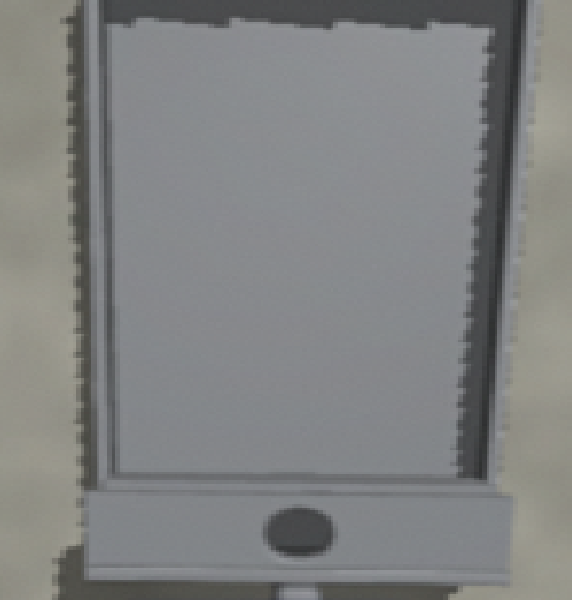

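```bash
python3 - <<'E'
from h import *
print(togo([.5504,.059,.06],6.6));print(togo([.5504,.059,-.0105],6.6))
E
```

```text
{'tx': np.float64(59.9), 'ty': np.float64(11.1), 'tz': np.float64(-168.8), 'roll': np.float64(0.044), 'jaw': np.float64(6.95), 'q6': np.float64(-0.51)}
{'tx': np.float64(130.4), 'ty': np.float64(11.1), 'tz': np.float64(-168.8), 'roll': np.float64(0.044), 'jaw': np.float64(6.95), 'q6': np.float64(-0.51)}
```

Call:
{"api": "servo_tool", "payload": {"targets": [{"gripper": -1, "tx": 0, "ty": 4, "tz": -60, "roll": 0.04}, {"gripper": -1, "tx": 10, "ty": 8, "tz": -120, "roll": 0.04}, {"gripper": -1, "tx": 60, "ty": 11, "tz": -169, "roll": 0.04}, {"gripper": -1, "tx": 60, "ty": 11, "tz": -169, "roll": 0.04}, {"gripper": -1, "tx": 60, "ty": 11, "tz": -169, "roll": 0.04}, {"gripper": -1, "tx": 60, "ty": 11, "tz": -169, "roll": 0.04}]}}

```text
t: 15.72
ee_pos: [0.5517, 0.0577, 0.0612]
tcp_rot: [0.471, 0.527, -0.47, 0.529]
contact_force: [-0.6, -1.0, 0.4]
width: 0.0515
```

```bash
python3 - <<'E'
from h import *
s,Rm,p=tool();print(p,s["width"],s["contact_force"],togo([.5504,.059,-.0105],6.6))
C,im=grab("wrist","w17.png",k=1.5)
f=lambda x,y,z:np.array([.5589,-.0126,z])+x*np.array([-.115,.9934,0])+y*np.array([-.9934,-.115,0])
print((proj(C,[f(.096,.052,.018),f(.096,-.052,.018),f(.1,.056,.018),f(.1,-.056,.018)])*1.5).round())
E
```

```text
[0.55173099 0.0577377  0.06118221] 0.05153974069302631 [-0.60216432 -0.98034365  0.4426552 ] {'tx': np.float64(71.7), 'ty': np.float64(-1.3), 'tz': np.float64(-1.5), 'roll': np.float64(-0.0), 'jaw': np.float64(6.6), 'q6': np.float64(-0.21)}
[[289. 258.]
 [466. 258.]
 [282. 251.]
 [473. 251.]]
```

View pics/w17.png

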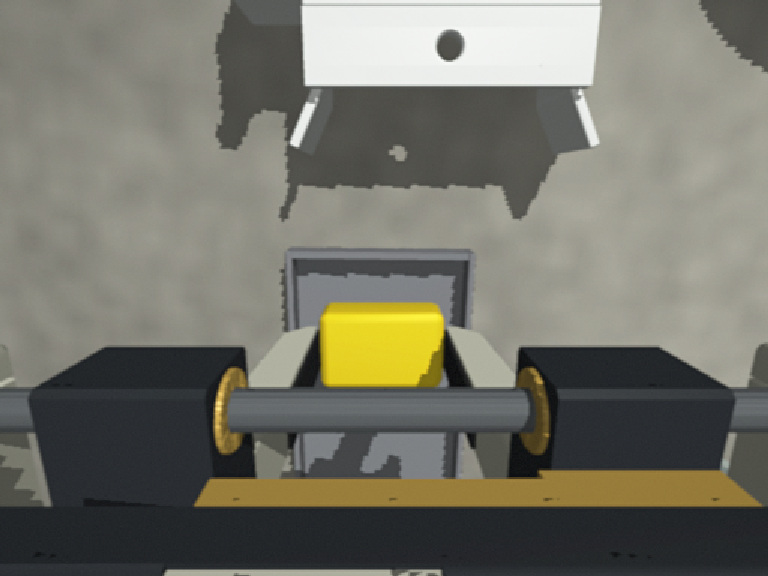

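Call:
{"api": "servo_tool", "payload": {"targets": [{"gripper": -1, "tx": 30, "ty": 0.5, "tz": -1, "roll": 0.03}, {"gripper": -1, "tx": 55, "ty": 0.5, "tz": -1, "roll": 0.03}, {"gripper": -1, "tx": 68, "ty": 0.5, "tz": -1, "roll": 0.03}, {"gripper": -1, "tx": 71, "ty": 0.5, "tz": -1, "roll": 0.03}, {"gripper": -1, "tx": 72, "ty": 0.5, "tz": -1, "roll": 0.03}, {"gripper": -1, "tx": 72, "ty": 0.5, "tz": -1, "roll": 0.03}]}}

```text
t: 16.52
ee_pos: [0.5514, 0.06, -0.0112]
tcp_rot: [0.472, 0.527, -0.471, 0.528]
contact_force: [-0.0, -0.9, -0.2]
width: 0.0514
```

```bash
python3 - <<'E'
from h import *
s,Rm,p=tool();print(p,s["width"],s["contact_force"])
C,im=grab("wrist","w18.png",k=1.5)
E
```

```text
[ 0.55143155  0.05999933 -0.01120576] 0.05135661364358832 [-0.0057621  -0.8611248  -0.20695379]
```

View pics/w18.png

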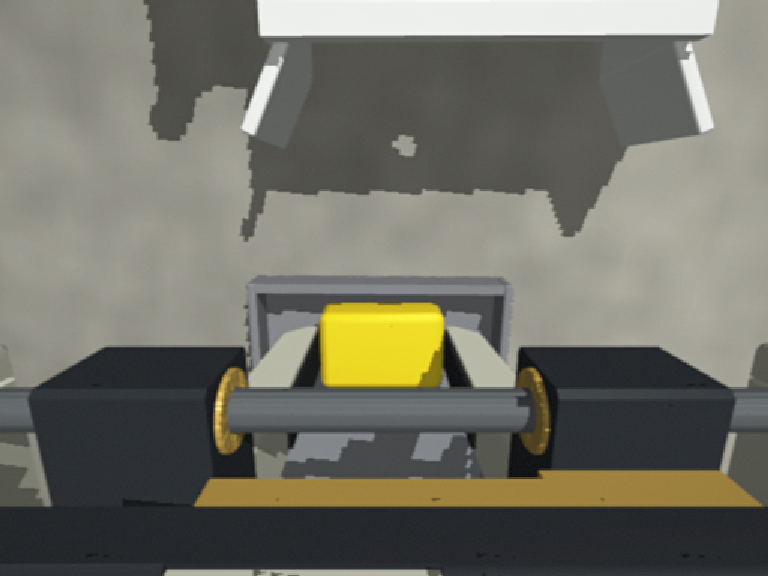

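Call:
{"api": "servo_tool", "payload": {"targets": [{"gripper": 0.28, "tx": 0, "ty": 0, "tz": 0, "roll": 0}, {"gripper": 0.28, "tx": 0, "ty": 0, "tz": 0, "roll": 0}, {"gripper": 0.28, "tx": 0, "ty": 0, "tz": 0, "roll": 0}, {"gripper": 0.28, "tx": -30, "ty": 0, "tz": 0, "roll": 0}, {"gripper": 0.28, "tx": -80, "ty": 0, "tz": 0, "roll": 0}, {"gripper": 0.28, "tx": -130, "ty": 0, "tz": 60, "roll": 0}, {"gripper": 0.28, "tx": -130, "ty": 0, "tz": 60, "roll": 0}, {"gripper": 0.28, "tx": -130, "ty": 0, "tz": 60, "roll": 0}]}}

```text
t: 17.58
ee_pos: [0.5576, -0.0, 0.1181]
tcp_rot: [0.472, 0.527, -0.471, 0.527]
contact_force: [-0.7, 0.0, -0.4]
width: 0.0596
```

```bash
python3 - <<'E'
from h import *
s,Rm,p=tool();print(p,s["width"],s["contact_force"],togo([.572,-.2315,.06],76))
C,im=grab("wrist","w19.png",k=1.5)
C,im=grab("top","t19.png",(140,80,400,270),3)
m=hsv(im,(20,120,80),(35,255,255))
for c in blobs(m):
    P=cast(C,c[:,0],0.022)[:,:2]*1000
    r=cv2.minAreaRect(P.astype(np.float32)); print("soap",np.round(r[0]),np.round(r[1]),round(r[2]))
E
```

```text
[ 5.57560903e-01 -3.93980552e-05  1.18114743e-01] 0.05959327336784025 [-0.73748128  0.03162331 -0.38181841] {'tx': np.float64(58.1), 'ty': np.float64(-11.2), 'tz': np.float64(231.6), 'roll': np.float64(-8.71), 'jaw': np.float64(6.32), 'q6': np.float64(-0.31)}
soap [ 433. -350.] [33. 54.] 12
soap [ 544. -369.] [34. 55.] 7
soap [ 570. -231.] [50. 33.] 76
```

View pics/w19.png

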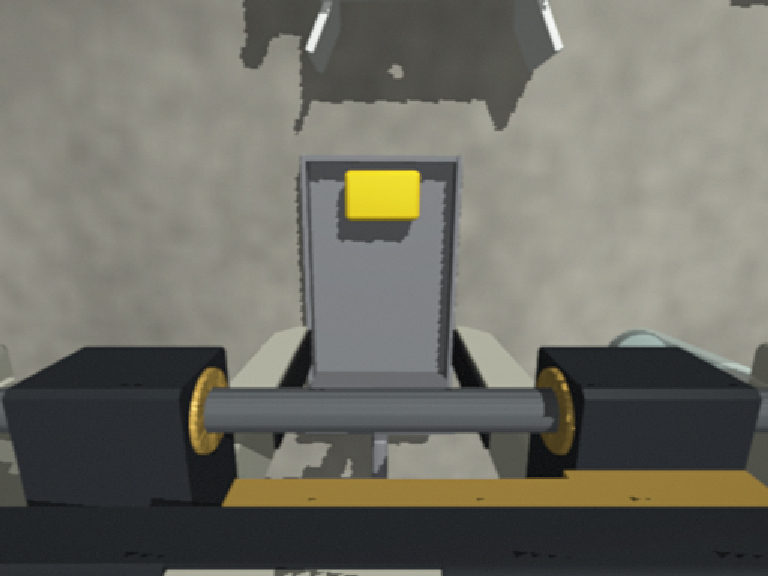

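Call:
{"api": "servo_tool", "payload": {"targets": [{"gripper": 0.5, "tx": -10, "ty": 0, "tz": 60, "roll": 0}, {"gripper": 0.5, "tx": -10, "ty": 0, "tz": 120, "roll": -1}, {"gripper": 0.5, "tx": -10, "ty": -11, "tz": 231.6, "roll": -8.7}, {"gripper": 0.5, "tx": -10, "ty": -11, "tz": 231.6, "roll": -8.7}, {"gripper": 0.5, "tx": 20, "ty": -11, "tz": 231.6, "roll": -8.7}, {"gripper": 0.5, "tx": 20, "ty": -11, "tz": 231.6, "roll": -8.7}, {"gripper": 0.5, "tx": 40, "ty": -11, "tz": 231.6, "roll": -8.7}, {"gripper": 0.5, "tx": 58, "ty": -11, "tz": 231.6, "roll": -8.7}, {"gripper": 0.5, "tx": 58, "ty": -11, "tz": 231.6, "roll": -8.7}, {"gripper": 0.5, "tx": 58, "ty": -11, "tz": 231.6, "roll": -8.7}, {"gripper": 0.5, "tx": 58, "ty": -11, "tz": 231.6, "roll": -8.7}]}}

```text
t: 19.05
ee_pos: [0.5729, -0.2308, 0.0606]
tcp_rot: [0.086, 0.701, -0.086, 0.702]
contact_force: [-0.8, -0.3, 0.4]
width: 0.07
```

```bash
python3 soaps.py w20.png;  python3 -c "
from h import *
print(togo([.572,-.2315,-.015],76))"
```

```text
[ 0.57293309 -0.23075989  0.06055383] 0.06997037386934497 [-0.56  0.48  1.53  0.    1.13 -1.89]
soap [ 547.7 -366.4] [33.3 59.8] long -81.9 px 101 206
soap [ 572.5 -231.5] [50.8 35.8] long 75.9 px 252 200
soap [ 438.4 -348.4] [38.  56.8] long -76.9 px 69 76
{'tx': np.float64(75.6), 'ty': np.float64(-0.8), 'tz': np.float64(-0.8), 'roll': np.float64(-0.003), 'jaw': np.float64(75.98), 'q6': np.float64(-1.89)}
```

View pics/w20.png

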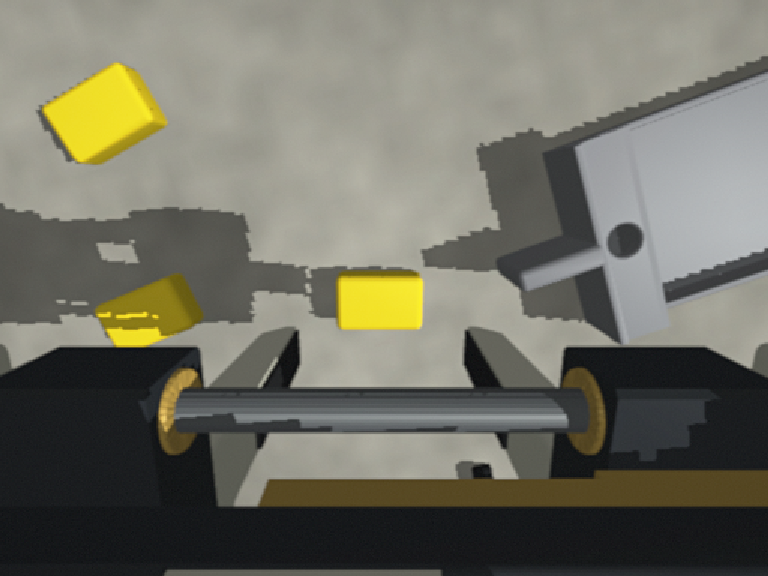

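Call:
{"api": "servo_tool", "payload": {"targets": [{"gripper": 0.5, "tx": 40, "ty": -0.5, "tz": -0.8, "roll": 0}, {"gripper": 0.5, "tx": 65, "ty": -0.5, "tz": -0.8, "roll": 0}, {"gripper": 0.5, "tx": 75.5, "ty": -0.5, "tz": -0.8, "roll": 0}, {"gripper": 0.5, "tx": 75.5, "ty": -0.5, "tz": -0.8, "roll": 0}, {"gripper": -1, "tx": 75.5, "ty": -0.5, "tz": -0.8, "roll": 0}, {"gripper": -1, "tx": 75.5, "ty": -0.5, "tz": -0.8, "roll": 0}, {"gripper": -1, "tx": 75.5, "ty": -0.5, "tz": -0.8, "roll": 0}, {"gripper": -1, "tx": 75.5, "ty": -0.5, "tz": -0.8, "roll": 0}, {"gripper": -1, "tx": 30, "ty": -0.5, "tz": -0.8, "roll": 0}, {"gripper": -1, "tx": -20, "ty": -0.5, "tz": -0.8, "roll": 0}, {"gripper": -1, "tx": -60, "ty": -0.5, "tz": -0.8, "roll": 0}, {"gripper": -1, "tx": -60, "ty": -0.5, "tz": -0.8, "roll": 0}]}}

```text
t: 20.6
ee_pos: [0.5737, -0.2324, 0.1238]
tcp_rot: [0.085, 0.7, -0.087, 0.704]
contact_force: [0.4, -0.0, -0.7]
width: 0.0516
```

```bash
python3 - <<'E'
from h import *
s,Rm,p=tool();print(p,s["width"],s["contact_force"],togo([.558,-.06,.12],6.4))
E
```

```text
[ 0.57365506 -0.23243086  0.1238248 ] 0.051581958199982174 [ 0.40909986 -0.00961646 -0.69901811] {'tx': np.float64(3.0), 'ty': np.float64(163.6), 'tz': np.float64(-56.8), 'roll': np.float64(8.705), 'jaw': np.float64(76.04), 'q6': np.float64(-1.89)}
```

Call:
{"api": "servo_tool", "payload": {"targets": [{"gripper": -1, "tx": 3, "ty": 163.6, "tz": -56.8, "roll": 8.7}, {"gripper": -1, "tx": 3, "ty": 163.6, "tz": -56.8, "roll": 8.7}, {"gripper": -1, "tx": 3, "ty": 163.6, "tz": -56.8, "roll": 8.7}, {"gripper": -1, "tx": 3, "ty": 163.6, "tz": -56.8, "roll": 8.7}, {"gripper": -1, "tx": 3, "ty": 163.6, "tz": -56.8, "roll": 8.7}, {"gripper": -1, "tx": 3, "ty": 163.6, "tz": -56.8, "roll": 8.7}, {"gripper": -1, "tx": 3, "ty": 163.6, "tz": -56.8, "roll": 8.7}, {"gripper": -1, "tx": 3, "ty": 163.6, "tz": -56.8, "roll": 8.7}, {"gripper": -1, "tx": 3, "ty": 163.6, "tz": -56.8, "roll": 8.7}, {"gripper": -1, "tx": 3, "ty": 163.6, "tz": -56.8, "roll": 8.7}]}}

```text
t: 21.85
ee_pos: [0.5557, -0.0586, 0.1166]
tcp_rot: [0.471, 0.528, -0.471, 0.527]
contact_force: [0.3, 0.7, 0.0]
width: 0.0517
```

```bash
cat > tray.py <<'E'
from h import *
import sys
s,Rm,p=tool();print(p.round(4),s["width"],s["contact_force"].round(1))
C,im=grab("wrist",sys.argv[1],k=1.5)
m=hsv(im,(20,120,80),(35,255,255)); m[225:]=0
for c in blobs(m,100):
    P=cast(C,c[:,0],0.025)[:,:2]*1000
    r=cv2.minAreaRect(P.astype(np.float32)); print("soap z25",np.round(r[0],1),np.round(r[1],1),round(r[2],1), "px",c[:,0].mean(0).round())
E
python3 tray.py w21.png
```

```text
[ 0.5557 -0.0586  0.1166] 0.051669985718711654 [0.3 0.7 0. ]
soap z25 [559.7 -87.5] [90.8 24.2] 6.5 px [254. 214.]
soap z25 [552.2  58.7] [51.4 34.3] 6.5 px [263.  69.]
```

View pics/w21.png

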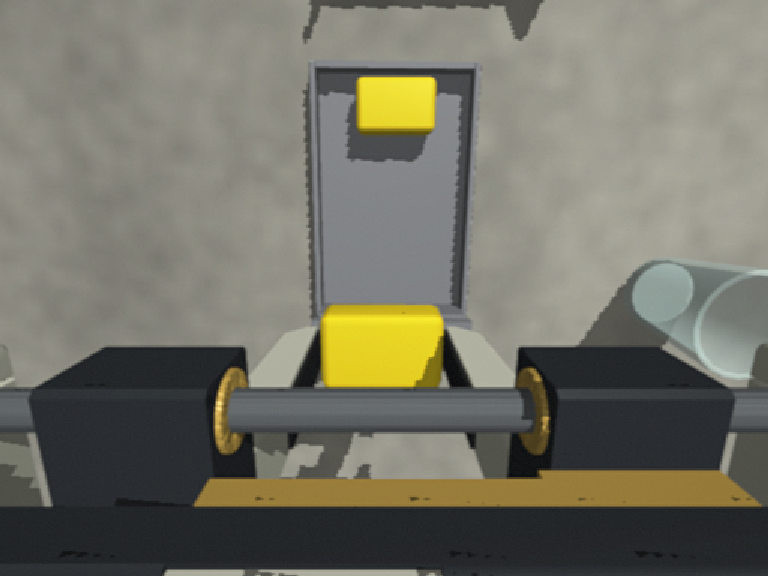

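```bash
python3 - <<'E'
from h import *
print(togo([.5562,.0195,.05],6.4));print(togo([.5562,.0195,-.0112],6.4))
E
```

```text
{'tx': np.float64(66.7), 'ty': np.float64(9.3), 'tz': np.float64(-77.6), 'roll': np.float64(0.01), 'jaw': np.float64(6.48), 'q6': np.float64(-0.42)}
{'tx': np.float64(127.9), 'ty': np.float64(9.3), 'tz': np.float64(-77.6), 'roll': np.float64(0.01), 'jaw': np.float64(6.48), 'q6': np.float64(-0.42)}
```

Call:
{"api": "servo_tool", "payload": {"targets": [{"gripper": -1, "tx": 10, "ty": 9, "tz": -50, "roll": 0}, {"gripper": -1, "tx": 50, "ty": 9, "tz": -77.6, "roll": 0}, {"gripper": -1, "tx": 66, "ty": 9, "tz": -77.6, "roll": 0}, {"gripper": -1, "tx": 66, "ty": 9, "tz": -77.6, "roll": 0}, {"gripper": -1, "tx": 66, "ty": 9, "tz": -77.6, "roll": 0}]}}

```text
t: 22.52
ee_pos: [0.5574, 0.0183, 0.052]
tcp_rot: [0.472, 0.526, -0.471, 0.528]
contact_force: [0.9, 0.3, -0.1]
width: 0.0511
```

```bash
python3 tray.py w22.png; python3 -c "
from h import *
print(togo([.5562,.0195,-.0112],6.4))"
```

```text
[0.5574 0.0183 0.052 ] 0.051113980131753445 [ 0.9  0.3 -0.1]
soap z25 [559.1  10.6] [70.6 18.8] 6.3 px [254. 214.]
soap z25 [552.   60.9] [51.1 33. ] 6.3 px [252. 153.]
{'tx': np.float64(63.5), 'ty': np.float64(-1.3), 'tz': np.float64(-1.4), 'roll': np.float64(-0.004), 'jaw': np.float64(6.37), 'q6': np.float64(-0.28)}
```

View pics/w22.png

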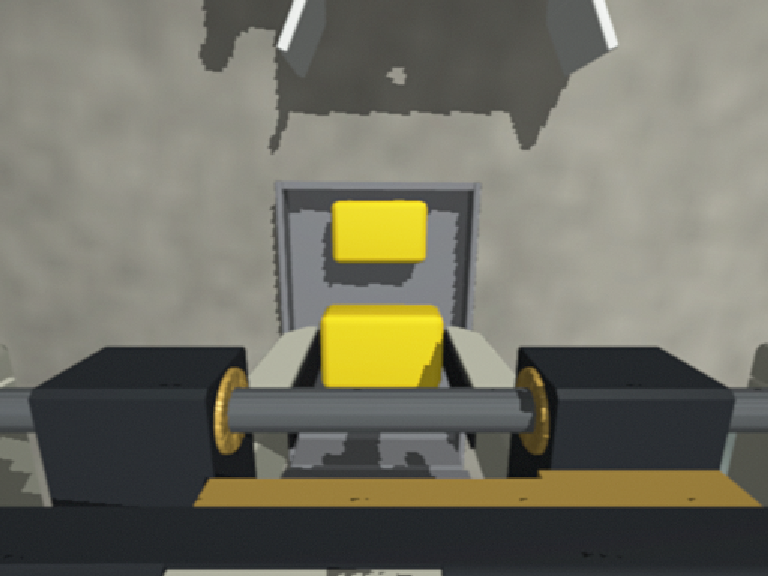

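Call:
{"api": "servo_tool", "payload": {"targets": [{"gripper": -1, "tx": 30, "ty": -0.8, "tz": -1.5, "roll": 0}, {"gripper": -1, "tx": 50, "ty": -0.8, "tz": -1.5, "roll": 0}, {"gripper": -1, "tx": 61, "ty": -0.8, "tz": -1.5, "roll": 0}, {"gripper": -1, "tx": 63.5, "ty": -0.8, "tz": -1.5, "roll": 0}, {"gripper": -1, "tx": 63.5, "ty": -0.8, "tz": -1.5, "roll": 0}, {"gripper": 0.28, "tx": 63.5, "ty": -0.8, "tz": -1.5, "roll": 0}, {"gripper": 0.28, "tx": 63.5, "ty": -0.8, "tz": -1.5, "roll": 0}, {"gripper": 0.28, "tx": 63.5, "ty": -0.8, "tz": -1.5, "roll": 0}, {"gripper": 0.28, "tx": 35, "ty": -0.8, "tz": -1.5, "roll": 0}, {"gripper": 0.28, "tx": -20, "ty": -0.8, "tz": 10, "roll": 0}, {"gripper": 0.28, "tx": -70, "ty": -0.8, "tz": 60, "roll": 0}, {"gripper": 0.28, "tx": -70, "ty": -0.8, "tz": 60, "roll": 0}, {"gripper": 0.28, "tx": -70, "ty": -0.8, "tz": 60, "roll": 0}]}}

```text
t: 24.2
ee_pos: [0.5618, -0.0404, 0.1207]
tcp_rot: [0.472, 0.527, -0.471, 0.527]
contact_force: [0.3, -0.5, -0.2]
width: 0.0599
```

```bash
python3 tray.py w23.png; python3 -c "
from h import *
print(togo([.5475,-.368,.07],-82))
C,im=grab('top')
for c in blobs(hsv(im,(20,120,80),(35,255,255))):
    r=cv2.minAreaRect((cast(C,c[:,0],0.022)[:,:2]*1000).astype(np.float32)); print('soap',np.round(r[0]),np.round(r[1]),round(r[2]))"
```

```text
[ 0.5618 -0.0404  0.1207] 0.05991842485052242 [ 0.3 -0.5 -0.2]
soap z25 [556.7  19. ] [51.1 33.3] 6.3 px [255. 130.]
soap z25 [552.4  59.2] [51.8 33.9] 6.3 px [255.  89.]
{'tx': np.float64(49.4), 'ty': np.float64(-50.0), 'tz': np.float64(324.9), 'roll': np.float64(11.051), 'jaw': np.float64(6.41), 'q6': np.float64(-0.38)}
soap [ 432. -350.] [33. 54.] 12
soap [ 544. -369.] [34. 55.] 7
soap [548.  60.] [52. 35.] 7
soap [553.  24.] [29. 51.] 89
```

View pics/w23.png

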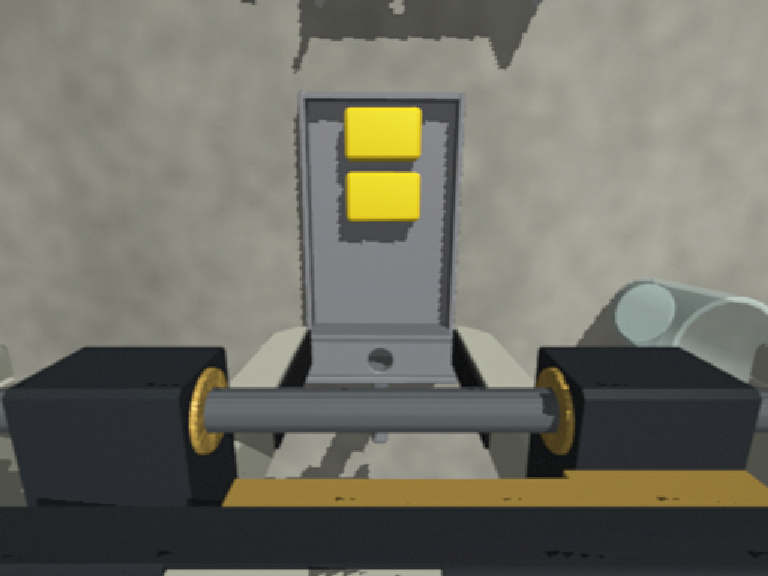

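Call:
{"api": "servo_tool", "payload": {"targets": [{"gripper": 0.5, "tx": 0, "ty": -25, "tz": 162, "roll": 5.5}, {"gripper": 0.5, "tx": 0, "ty": -25, "tz": 162, "roll": 5.5}, {"gripper": 0.5, "tx": 0, "ty": -25, "tz": 162, "roll": 5.5}, {"gripper": 0.5, "tx": 0, "ty": -25, "tz": 162, "roll": 5.5}, {"gripper": 0.5, "tx": 20, "ty": -50, "tz": 325, "roll": 11}, {"gripper": 0.5, "tx": 20, "ty": -50, "tz": 325, "roll": 11}, {"gripper": 0.5, "tx": 49, "ty": -50, "tz": 325, "roll": 11}, {"gripper": 0.5, "tx": 49, "ty": -50, "tz": 325, "roll": 11}, {"gripper": 0.5, "tx": 49, "ty": -50, "tz": 325, "roll": 11.05}, {"gripper": 0.5, "tx": 49, "ty": -50, "tz": 325, "roll": 11.05}, {"gripper": 0.5, "tx": 49, "ty": -50, "tz": 325, "roll": 11.05}, {"gripper": 0.5, "tx": 49, "ty": -50, "tz": 325, "roll": 11.05}]}}

```text
t: 25.8
ee_pos: [0.5489, -0.3682, 0.0717]
tcp_rot: [-0.705, -0.05, 0.705, -0.05]
contact_force: [0.4, 1.0, 0.1]
width: 0.07
```

```bash
python3 soaps.py w24.png;  python3 -c "
from h import *
print(togo([.5475,-.368,-.015],-82))"
```

```text
[ 0.5489061  -0.36822737  0.07173925] 0.07003296186390646 [-0.76  0.54  1.4   0.    1.2   0.67]
soap [ 550.8 -371.6] [35.4 50.9] long -81.9 px 258 196
{'tx': np.float64(86.9), 'ty': np.float64(-0.6), 'tz': np.float64(1.4), 'roll': np.float64(0.011), 'jaw': np.float64(-81.91), 'q6': np.float64(0.67)}
```

View pics/w24.png

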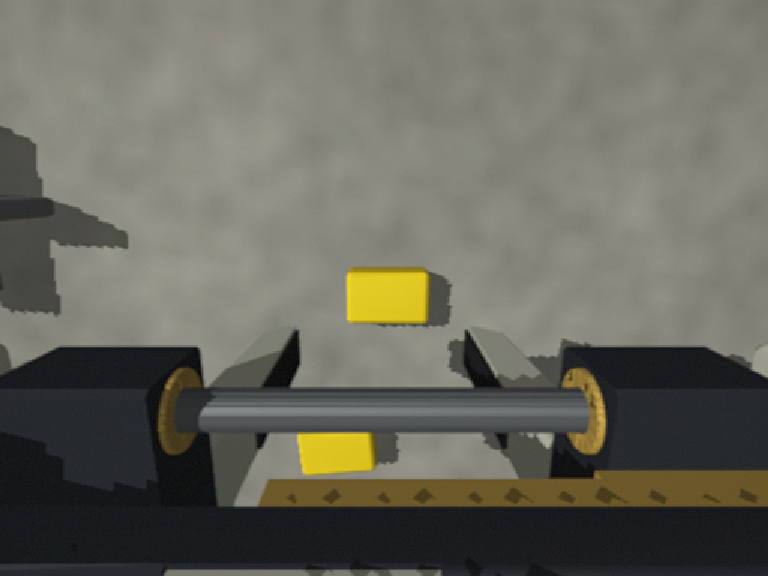

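Call:
{"api": "servo_tool", "payload": {"targets": [{"gripper": 0.5, "tx": 40, "ty": 3, "tz": -0.8, "roll": 0}, {"gripper": 0.5, "tx": 70, "ty": 3, "tz": -0.8, "roll": 0}, {"gripper": 0.5, "tx": 86, "ty": 3, "tz": -0.8, "roll": 0}, {"gripper": 0.5, "tx": 86, "ty": 3, "tz": -0.8, "roll": 0}, {"gripper": -1, "tx": 86.5, "ty": 3, "tz": -0.8, "roll": 0}, {"gripper": -1, "tx": 86.5, "ty": 3, "tz": -0.8, "roll": 0}, {"gripper": -1, "tx": 86.5, "ty": 3, "tz": -0.8, "roll": 0}, {"gripper": -1, "tx": 86.5, "ty": 3, "tz": -0.8, "roll": 0}, {"gripper": -1, "tx": 40, "ty": 3, "tz": -0.8, "roll": 0}, {"gripper": -1, "tx": -10, "ty": 3, "tz": -0.8, "roll": 0}, {"gripper": -1, "tx": -50, "ty": 3, "tz": -0.8, "roll": 0}, {"gripper": -1, "tx": -50, "ty": 3, "tz": -0.8, "roll": 0}]}}

```text
t: 27.35
ee_pos: [0.5519, -0.3734, 0.1264]
tcp_rot: [0.707, 0.048, -0.703, 0.052]
contact_force: [-0.2, 0.4, -0.9]
width: 0.0511
```

```bash
python3 - <<'E'
from h import *
s,Rm,p=tool();print(p,s["width"],s["contact_force"],togo([.562,-.05,.12],6.4))
E
```

```text
[ 0.5519256  -0.37341585  0.12635714] 0.05106582880175503 [-0.20704485  0.37819072 -0.85422536] {'tx': np.float64(4.7), 'ty': np.float64(-318.9), 'tz': np.float64(-55.2), 'roll': np.float64(-11.045), 'jaw': np.float64(-81.96), 'q6': np.float64(0.67)}
```

Call:
{"api": "servo_tool", "payload": {"targets": [{"gripper": -1, "tx": 4, "ty": -160, "tz": -28, "roll": -5.5}, {"gripper": -1, "tx": 4, "ty": -160, "tz": -28, "roll": -5.5}, {"gripper": -1, "tx": 4, "ty": -160, "tz": -28, "roll": -5.5}, {"gripper": -1, "tx": 4, "ty": -160, "tz": -28, "roll": -5.5}, {"gripper": -1, "tx": 4, "ty": -319, "tz": -55, "roll": -11.05}, {"gripper": -1, "tx": 4, "ty": -319, "tz": -55, "roll": -11.05}, {"gripper": -1, "tx": 4, "ty": -319, "tz": -55, "roll": -11.05}, {"gripper": -1, "tx": 4, "ty": -319, "tz": -55, "roll": -11.05}, {"gripper": -1, "tx": 4, "ty": -319, "tz": -55, "roll": -11.05}, {"gripper": -1, "tx": 4, "ty": -319, "tz": -55, "roll": -11.05}, {"gripper": -1, "tx": 4, "ty": -319, "tz": -55, "roll": -11.05}]}}

```text
t: 28.72
ee_pos: [0.5593, -0.0481, 0.1171]
tcp_rot: [0.471, 0.527, -0.472, 0.527]
contact_force: [-0.4, -0.4, -1.2]
width: 0.0517
```

```bash
python3 tray.py w25.png;  python3 -c "
from h import *
print(togo([.561,-.0203,.05],6.4))"
```

```text
[ 0.5593 -0.0481  0.1171] 0.05166222074338203 [-0.4 -0.4 -1.2]
soap z25 [563.3 -77.2] [90.8 24.3] 6.4 px [254. 214.]
soap z25 [556.7  18.6] [51.3 32.6] 6.3 px [258. 123.]
soap z25 [552.3  59.3] [51.8 34. ] 6.3 px [258.  80.]
{'tx': np.float64(67.3), 'ty': np.float64(4.7), 'tz': np.float64(-27.5), 'roll': np.float64(-0.003), 'jaw': np.float64(6.37), 'q6': np.float64(-0.4)}
```

View pics/w25.png

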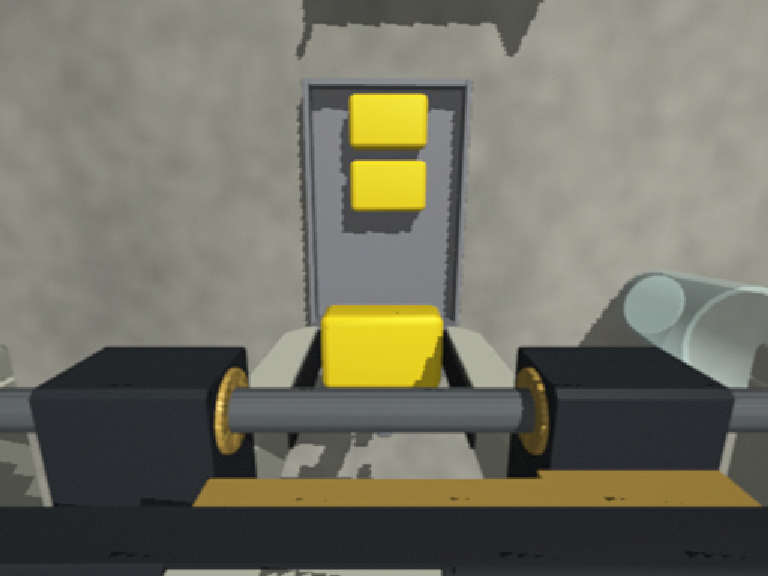

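Call:
{"api": "servo_tool", "payload": {"targets": [{"gripper": -1, "tx": 30, "ty": 4, "tz": -28, "roll": 0}, {"gripper": -1, "tx": 66, "ty": 4, "tz": -28, "roll": 0}, {"gripper": -1, "tx": 66, "ty": 4, "tz": -28, "roll": 0}, {"gripper": -1, "tx": 66, "ty": 4, "tz": -28, "roll": 0}]}}

```text
t: 29.28
ee_pos: [0.5615, -0.0203, 0.0529]
tcp_rot: [0.472, 0.527, -0.471, 0.527]
contact_force: [0.4, 0.6, -0.4]
width: 0.0512
```

```bash
python3 tray.py w26.png;  python3 -c "
from h import *
print(togo([.5608,-.020,-.0112],6.4))"
```

```text
[ 0.5615 -0.0203  0.0529] 0.05122884969773447 [ 0.4  0.6 -0.4]
soap z25 [563.2 -28.3] [70.8 18.9] 6.3 px [254. 214.]
soap z25 [556.7  19.8] [51.1 33.3] 6.4 px [252. 157.]
soap z25 [552.3  59.9] [51.5 33.5] 6.4 px [252. 104.]
{'tx': np.float64(64.6), 'ty': np.float64(-1.2), 'tz': np.float64(-0.7), 'roll': np.float64(-0.0), 'jaw': np.float64(6.4), 'q6': np.float64(-0.35)}
```

View pics/w26.png

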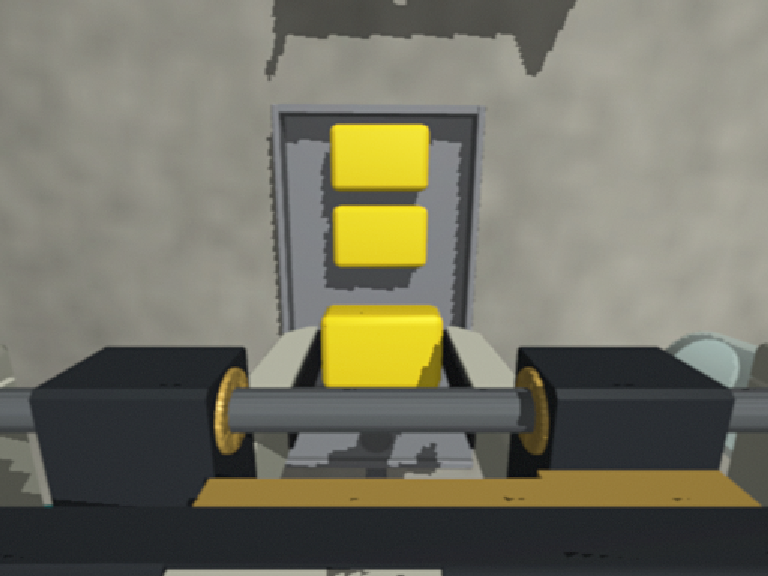

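Call:
{"api": "servo_tool", "payload": {"targets": [{"gripper": -1, "tx": 30, "ty": -0.5, "tz": -0.5, "roll": 0}, {"gripper": -1, "tx": 50, "ty": -0.5, "tz": -0.5, "roll": 0}, {"gripper": -1, "tx": 62, "ty": -0.5, "tz": -0.5, "roll": 0}, {"gripper": -1, "tx": 64.5, "ty": -0.5, "tz": -0.5, "roll": 0}, {"gripper": -1, "tx": 64.5, "ty": -0.5, "tz": -0.5, "roll": 0}, {"gripper": 0.28, "tx": 64.5, "ty": -0.5, "tz": -0.5, "roll": 0}, {"gripper": 0.28, "tx": 64.5, "ty": -0.5, "tz": -0.5, "roll": 0}, {"gripper": 0.28, "tx": 64.5, "ty": -0.5, "tz": -0.5, "roll": 0}, {"gripper": 0.28, "tx": 35, "ty": -0.5, "tz": -0.5, "roll": 0}, {"gripper": 0.28, "tx": -20, "ty": -0.5, "tz": -0.5, "roll": 0}, {"gripper": 0.28, "tx": -70, "ty": -0.5, "tz": 60, "roll": 0}, {"gripper": 0.28, "tx": -70, "ty": -0.5, "tz": 60, "roll": 0}, {"gripper": 0.28, "tx": -70, "ty": -0.5, "tz": 60, "roll": 0}]}}

```text
t: 30.95
ee_pos: [0.567, -0.0801, 0.1221]
tcp_rot: [0.472, 0.527, -0.471, 0.527]
contact_force: [-0.6, 0.4, -1.1]
width: 0.0593
```

```bash
python3 tray.py w27.png; python3 -c "
from h import *
print(togo([.437,-.350,.07],-77))
C,im=grab('top')
for c in blobs(hsv(im,(20,120,80),(35,255,255))):
    r=cv2.minAreaRect((cast(C,c[:,0],0.022)[:,:2]*1000).astype(np.float32)); print('soap',np.round(r[0]),np.round(r[1]),round(r[2]))"
```

```text
[ 0.567  -0.0801  0.1221] 0.059330972035298954 [-0.6  0.4 -1.1]
soap z25 [561.9 -21.3] [51.4 32.5] 6.3 px [254. 131.]
soap z25 [557.   18.1] [50.8 33.2] 6.3 px [254.  90.]
soap z25 [552.2  58.1] [51.3 36.3] 6.3 px [254.  46.]
{'tx': np.float64(50.8), 'ty': np.float64(-158.3), 'tz': np.float64(255.0), 'roll': np.float64(10.422), 'jaw': np.float64(6.37), 'q6': np.float64(-0.45)}
soap [ 432. -350.] [33. 54.] 12
soap [547.  60.] [36. 51.] 89
soap [553.  19.] [52. 35.] 7
soap [556. -20.] [29. 51.] 88
```

View pics/w27.png

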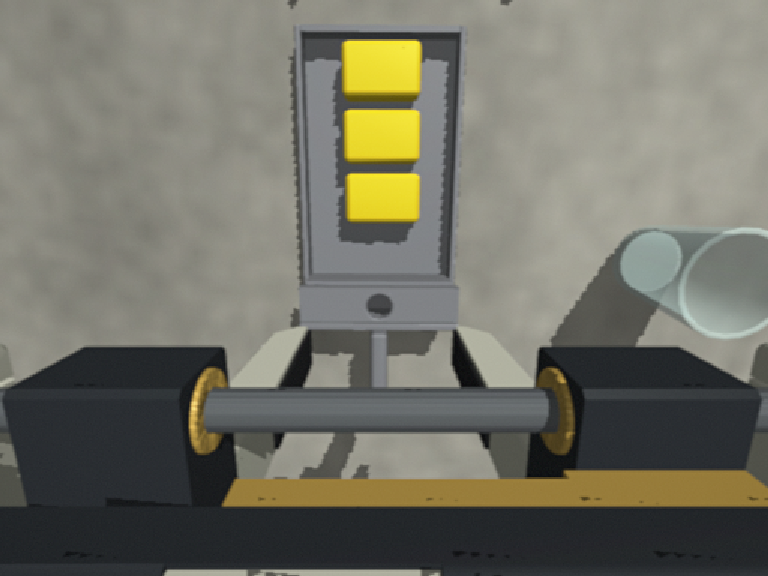

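Call:
{"api": "servo_tool", "payload": {"targets": [{"gripper": 0.5, "tx": 0, "ty": -80, "tz": 127, "roll": 5.2}, {"gripper": 0.5, "tx": 0, "ty": -80, "tz": 127, "roll": 5.2}, {"gripper": 0.5, "tx": 0, "ty": -80, "tz": 127, "roll": 5.2}, {"gripper": 0.5, "tx": 0, "ty": -80, "tz": 127, "roll": 5.2}, {"gripper": 0.5, "tx": 20, "ty": -158, "tz": 255, "roll": 10.4}, {"gripper": 0.5, "tx": 20, "ty": -158, "tz": 255, "roll": 10.4}, {"gripper": 0.5, "tx": 50, "ty": -158, "tz": 255, "roll": 10.4}, {"gripper": 0.5, "tx": 50, "ty": -158, "tz": 255, "roll": 10.4}, {"gripper": 0.5, "tx": 50, "ty": -158, "tz": 255, "roll": 10.4}, {"gripper": 0.5, "tx": 50, "ty": -158, "tz": 255, "roll": 10.4}, {"gripper": 0.5, "tx": 50, "ty": -158, "tz": 255, "roll": 10.4}]}}

```text
t: 32.42
ee_pos: [0.439, -0.35, 0.0721]
tcp_rot: [0.702, 0.082, -0.702, 0.083]
contact_force: [0.5, -0.1, -0.2]
width: 0.0699
```

```bash
python3 soaps.py w28.png;  python3 -c "
from h import *
print(togo([.4375,-.3505,-.015],-77))"
```

```text
[ 0.43900894 -0.34998875  0.07209219] 0.06988557958548136 [-0.87  0.38  1.66  0.    1.1   0.47]
soap [ 438.  -352.3] [35.6 51.3] long -76.6 px 256 199
{'tx': np.float64(87.2), 'ty': np.float64(-0.0), 'tz': np.float64(1.5), 'roll': np.float64(0.047), 'jaw': np.float64(-76.63), 'q6': np.float64(0.47)}
```

View pics/w28.png

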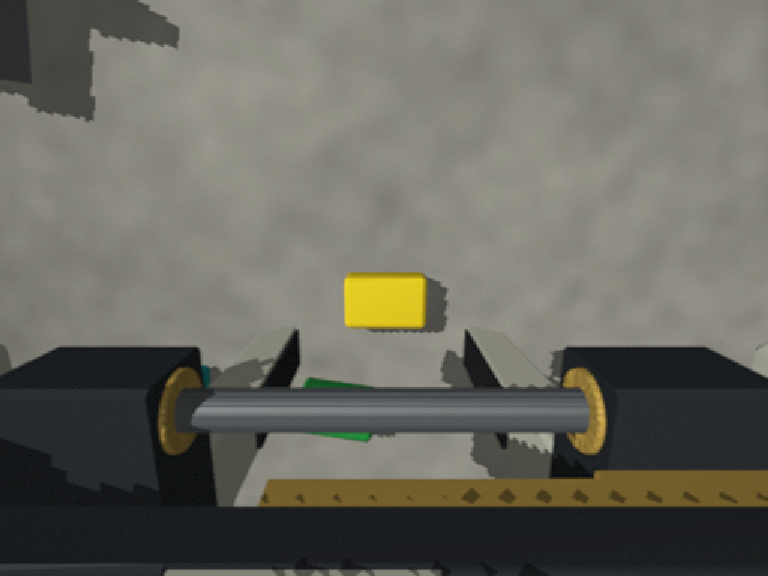

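Call:
{"api": "servo_tool", "payload": {"targets": [{"gripper": 0.5, "tx": 40, "ty": 1.7, "tz": 0.8, "roll": 0}, {"gripper": 0.5, "tx": 70, "ty": 1.7, "tz": 0.8, "roll": 0}, {"gripper": 0.5, "tx": 86, "ty": 1.7, "tz": 0.8, "roll": 0}, {"gripper": 0.5, "tx": 87, "ty": 1.7, "tz": 0.8, "roll": 0}, {"gripper": -1, "tx": 87, "ty": 1.7, "tz": 0.8, "roll": 0}, {"gripper": -1, "tx": 87, "ty": 1.7, "tz": 0.8, "roll": 0}, {"gripper": -1, "tx": 87, "ty": 1.7, "tz": 0.8, "roll": 0}, {"gripper": -1, "tx": 87, "ty": 1.7, "tz": 0.8, "roll": 0}, {"gripper": -1, "tx": 40, "ty": 1.7, "tz": 0.8, "roll": 0}, {"gripper": -1, "tx": -10, "ty": 1.7, "tz": 0.8, "roll": 0}, {"gripper": -1, "tx": -50, "ty": 1.7, "tz": 0.8, "roll": 0}, {"gripper": -1, "tx": -50, "ty": 1.7, "tz": 0.8, "roll": 0}]}}

```text
t: 33.98
ee_pos: [0.4398, -0.3544, 0.1257]
tcp_rot: [0.704, 0.079, -0.701, 0.084]
contact_force: [0.7, -0.0, -0.9]
width: 0.0513
```

```bash
python3 - <<'E'
from h import *
s,Rm,p=tool();print(p,s["width"],s["contact_force"],togo([.566,-.075,.12],6.4))
E
```

```text
[ 0.43977554 -0.35436274  0.12566886] 0.05130715413045591 [ 0.69445901 -0.0288808  -0.88069778] {'tx': np.float64(4.7), 'ty': np.float64(-243.1), 'tz': np.float64(-186.8), 'roll': np.float64(-10.395), 'jaw': np.float64(-76.76), 'q6': np.float64(0.46)}
```

Call:
{"api": "servo_tool", "payload": {"targets": [{"gripper": -1, "tx": 4, "ty": -122, "tz": -93, "roll": -5.2}, {"gripper": -1, "tx": 4, "ty": -122, "tz": -93, "roll": -5.2}, {"gripper": -1, "tx": 4, "ty": -122, "tz": -93, "roll": -5.2}, {"gripper": -1, "tx": 4, "ty": -122, "tz": -93, "roll": -5.2}, {"gripper": -1, "tx": 4, "ty": -243, "tz": -187, "roll": -10.4}, {"gripper": -1, "tx": 4, "ty": -243, "tz": -187, "roll": -10.4}, {"gripper": -1, "tx": 4, "ty": -243, "tz": -187, "roll": -10.4}, {"gripper": -1, "tx": 4, "ty": -243, "tz": -187, "roll": -10.4}, {"gripper": -1, "tx": 4, "ty": -243, "tz": -187, "roll": -10.4}, {"gripper": -1, "tx": 4, "ty": -243, "tz": -187, "roll": -10.4}, {"gripper": -1, "tx": 4, "ty": -243, "tz": -187, "roll": -10.4}]}}

```text
t: 35.35
ee_pos: [0.5642, -0.0736, 0.1176]
tcp_rot: [0.472, 0.527, -0.472, 0.526]
contact_force: [0.3, 0.2, -0.3]
width: 0.0513
```

```bash
python3 tray.py w29.png;  python3 -c "
from h import *
print(togo([.566,-.0595,.06],6.4))"
```

```text
[ 0.5642 -0.0736  0.1176] 0.05130886923425255 [ 0.3  0.2 -0.3]
soap z25 [ 568.3 -104. ] [91.2 22. ] 6.3 px [254. 215.]
soap z25 [561.9 -21.4] [51.1 32.4] 6.3 px [256. 138.]
soap z25 [556.9  18.3] [51.3 34. ] 6.2 px [256.  97.]
soap z25 [552.4  58.2] [51.7 35.2] 6.2 px [256.  52.]
{'tx': np.float64(57.8), 'ty': np.float64(3.2), 'tz': np.float64(-13.8), 'roll': np.float64(-0.012), 'jaw': np.float64(6.3), 'q6': np.float64(-0.44)}
```

View pics/w29.png

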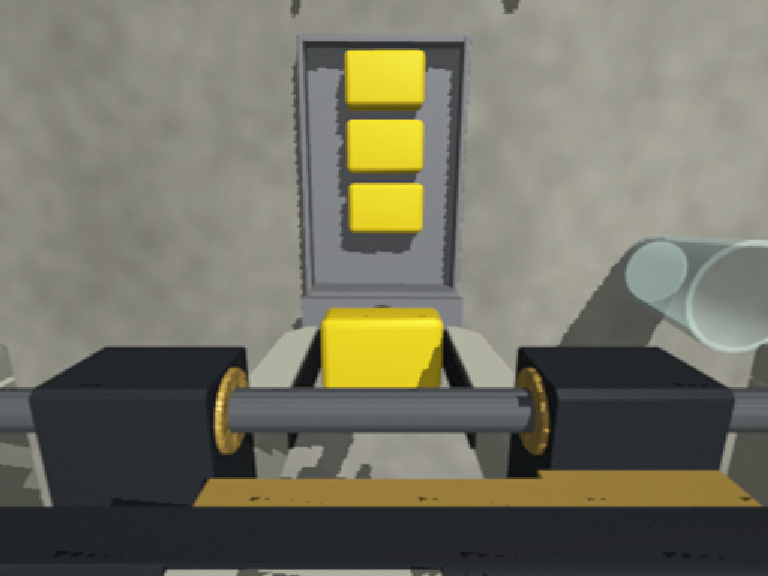

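```bash
python3 - <<'E'
from h import *
# w27 view: camera pose from that time: reconstruct with shift of current calibration
K,r,t=cal("wrist"); s,Rm,p=tool()
M=cv2.Rodrigues(r)[0]; o=-M.T@t; o2=o+(np.array([.567,-.0801,.1221])-p)
C=(K,r,-M@o2)
print(cast(C,[[379/1.5,305/1.5]],.038)*1000, "partition back/front top", cast(C,[[379/1.5,285/1.5],[379/1.5,277/1.5]],.030)*1000)
C=cal("wrist"); print("partition top now",cast(C,[[381/1.5,296/1.5],[381/1.5,288/1.5]],.030)*1000)
print(togo([.5655,-.056,.06],6.4))
E
```

```text
[[568.04429193 -95.34976903  38.        ]] partition back/front top [[566.64234881 -82.81558166  30.        ]
 [566.00675652 -76.97573039  30.        ]]
partition top now [[566.15022596 -83.13023216  30.        ]
 [565.50913924 -77.30266248  30.        ]]
{'tx': np.float64(57.8), 'ty': np.float64(3.1), 'tz': np.float64(-17.4), 'roll': np.float64(-0.012), 'jaw': np.float64(6.3), 'q6': np.float64(-0.44)}
```

Call:
{"api": "servo_tool", "payload": {"targets": [{"gripper": -1, "tx": 10, "ty": 2.5, "tz": -17.5, "roll": 0}, {"gripper": -1, "tx": 40, "ty": 2.5, "tz": -17.5, "roll": 0}, {"gripper": -1, "tx": 56, "ty": 2.5, "tz": -17.5, "roll": 0}, {"gripper": -1, "tx": 56, "ty": 2.5, "tz": -17.5, "roll": 0}, {"gripper": -1, "tx": 56, "ty": 2.5, "tz": -17.5, "roll": 0}]}}

```text
t: 36.02
ee_pos: [0.5656, -0.0555, 0.0626]
tcp_rot: [0.471, 0.527, -0.471, 0.528]
contact_force: [0.4, -0.2, 0.2]
width: 0.0512
```

```bash
python3 tray.py w30.png;  python3 -c "
from h import *
print(togo([.5655,-.056,-.0112],6.4))"
```

```text
[ 0.5656 -0.0555  0.0626] 0.051201974777081466 [ 0.4 -0.2  0.2]
soap z25 [567.8 -67.6] [73.9 17.9] 6.4 px [254. 215.]
soap z25 [561.9 -21.1] [51.1 34.2] 6.4 px [253. 162.]
soap z25 [556.8  18.8] [51.1 33.1] 6.4 px [252. 113.]
soap z25 [552.3  58.4] [51.1 34.6] 6.4 px [252.  59.]
{'tx': np.float64(74.0), 'ty': np.float64(-0.5), 'tz': np.float64(0.3), 'roll': np.float64(0.003), 'jaw': np.float64(6.42), 'q6': np.float64(-0.41)}
```

View pics/w30.png

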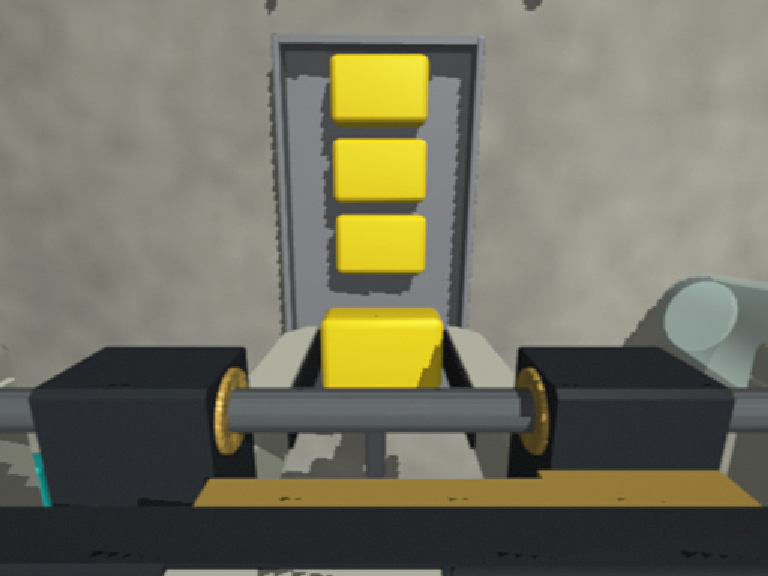

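Go down in stages, checking force before letting go.

Call:
{"api": "servo_tool", "payload": {"targets": [{"gripper": -1, "tx": 30, "ty": 0, "tz": 0.3, "roll": 0}, {"gripper": -1, "tx": 45, "ty": 0, "tz": 0.3, "roll": 0}, {"gripper": -1, "tx": 60, "ty": 0, "tz": 0.3, "roll": 0}, {"gripper": -1, "tx": 71, "ty": 0, "tz": 0.3, "roll": 0}, {"gripper": -1, "tx": 74, "ty": 0, "tz": 0.3, "roll": 0}, {"gripper": -1, "tx": 74, "ty": 0, "tz": 0.3, "roll": 0}]}}

```text
t: 36.83
ee_pos: [0.5649, -0.0558, -0.0111]
tcp_rot: [0.471, 0.527, -0.471, 0.527]
contact_force: [-3.7, 0.9, 7.8]
width: 0.0513
```

```bash
python3 tray.py w31.png
```

```text
[ 0.5649 -0.0558 -0.0111] 0.05134656886382055 [-3.7  0.9  7.8]
soap z25 [562.4 -26.5] [50.9 46.1] 6.4 px [254. 188.]
soap z25 [556.8  18.6] [50.8 33.3] 6.2 px [253. 107.]
soap z25 [552.6  56. ] [51.  31.9] 6.4 px [253.  31.]
```

View pics/w31.png

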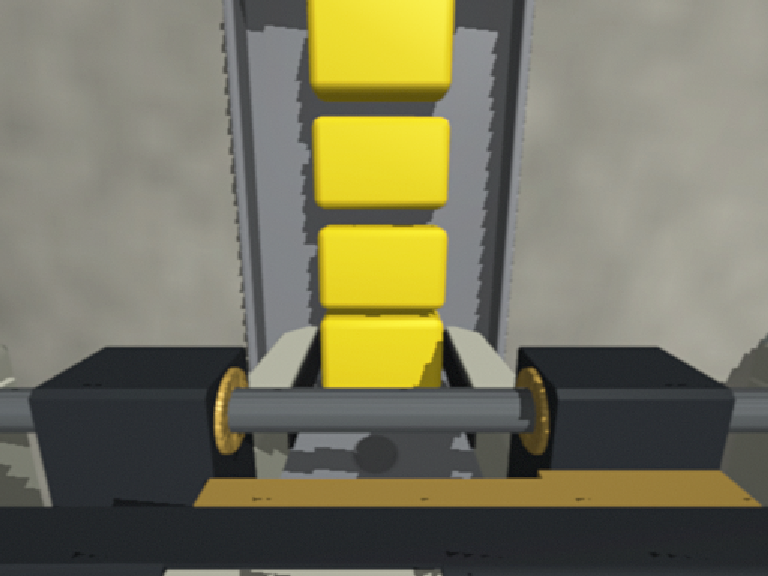

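Call:
{"api": "servo_tool", "payload": {"targets": [{"gripper": 0.25, "tx": -0.5, "ty": 0, "tz": 0, "roll": 0}, {"gripper": 0.25, "tx": -0.5, "ty": 0, "tz": 0, "roll": 0}, {"gripper": 0.25, "tx": -0.5, "ty": 0, "tz": 0, "roll": 0}, {"gripper": 0.25, "tx": -30, "ty": 0, "tz": 0, "roll": 0}, {"gripper": 0.25, "tx": -80, "ty": 0, "tz": 0, "roll": 0}, {"gripper": 0.25, "tx": -130, "ty": 0, "tz": 70, "roll": 0}, {"gripper": 0.25, "tx": -130, "ty": 0, "tz": 70, "roll": 0}, {"gripper": 0.25, "tx": -130, "ty": 0, "tz": 70, "roll": 0}]}}

```text
t: 37.88
ee_pos: [0.5732, -0.1264, 0.1182]
tcp_rot: [0.472, 0.526, -0.472, 0.527]
contact_force: [1.0, 0.4, 0.9]
width: 0.0578
```

```bash
python3 tray.py w32.png; python3 -c "
from h import *
grab('scene','s32.png',(180,190,290,280),7)"
```

```text
[ 0.5732 -0.1264  0.1182] 0.05783699997660117 [1.  0.4 0.9]
soap z25 [565.9 -58.8] [51.1 33.6] 6.3 px [253. 122.]
soap z25 [562.3 -22.7] [50.9 33.4] 6.3 px [253.  84.]
soap z25 [557.   16.8] [51.  35.4] 6.3 px [252.  39.]
soap z25 [553.7  43.7] [50.1 12.3] 6.3 px [252.   7.]
```

View pics/w32.png

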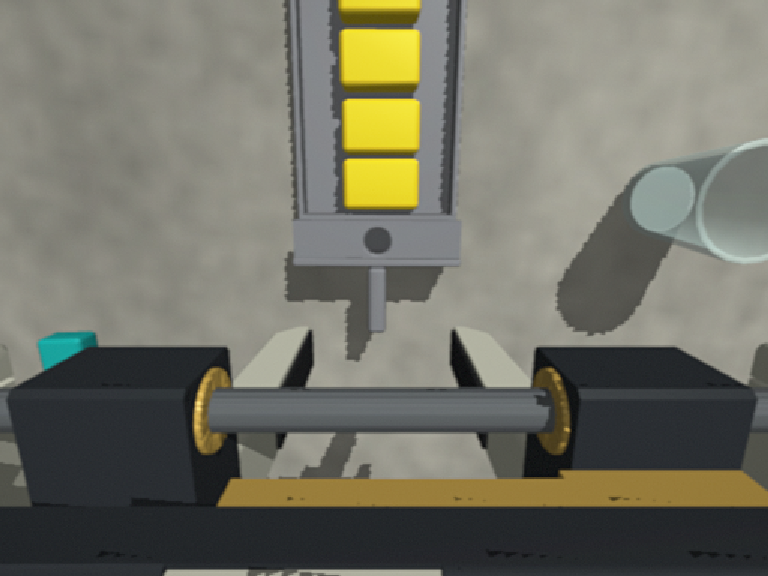

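View pics/s32.png

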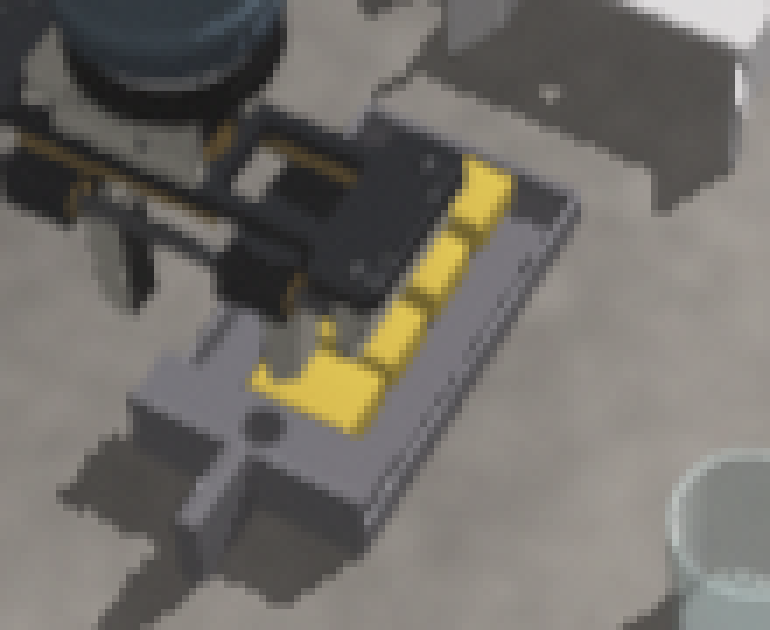

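```bash
python3 - <<'E'
from h import *
C=cal("wrist")
print(cast(C,[[377/1.5,268/1.5],[377.5/1.5,330/1.5]],.05)*1000, cast(C,[[377.5/1.5,240/1.5]],.038)*1000)
print(togo([.5727,-.1372,-.008],6.4))
E
```

```text
[[ 568.01533516 -109.43172522   50.        ]
 [ 572.95598984 -151.4897955    50.        ]] [[566.39537617 -92.87540465  38.        ]]
{'tx': np.float64(124.1), 'ty': np.float64(-0.1), 'tz': np.float64(13.4), 'roll': np.float64(0.0), 'jaw': np.float64(6.4), 'q6': np.float64(-0.52)}
```

Call:
{"api": "servo_tool", "payload": {"targets": [{"gripper": 0, "tx": 20, "ty": -1.3, "tz": 12, "roll": 0}, {"gripper": 0, "tx": 70, "ty": -1.3, "tz": 12, "roll": 0}, {"gripper": 0, "tx": 110, "ty": -1.3, "tz": 12, "roll": 0}, {"gripper": 0, "tx": 123, "ty": -1.3, "tz": 12, "roll": 0}, {"gripper": 0, "tx": 123, "ty": -1.3, "tz": 12, "roll": 0}]}}

```text
t: 38.6
ee_pos: [0.572, -0.1361, -0.0062]
tcp_rot: [0.471, 0.529, -0.471, 0.526]
contact_force: [1.0, 0.5, 0.4]
width: 0.0464
```

```bash
python3 tray.py w33.png
```

```text
[ 0.572  -0.1361 -0.0062] 0.046410794149071316 [1.  0.5 0.4]
soap z25 [566.  -59.1] [50.8 33. ] 6.4 px [257. 103.]
soap z25 [562.3 -24. ] [50.7 35.5] 6.4 px [257.  34.]
```

View pics/w33.png

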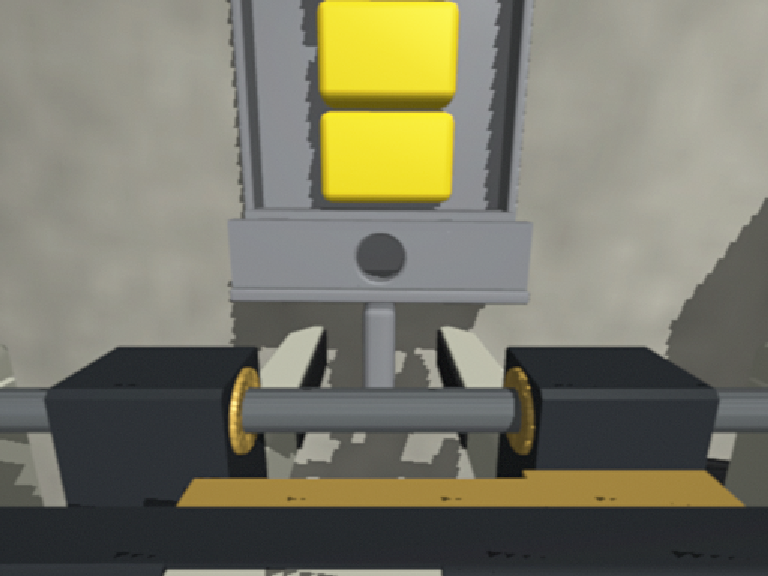

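Call:
{"api": "servo_tool", "payload": {"targets": [{"gripper": -1, "tx": 0, "ty": 0, "tz": 0, "roll": 0}, {"gripper": -1, "tx": 0, "ty": 0, "tz": 0, "roll": 0}, {"gripper": -1, "tx": 0, "ty": 0, "tz": 0, "roll": 0}, {"gripper": -1, "tx": 0, "ty": 0, "tz": 0, "roll": 0}, {"gripper": -1, "tx": 0, "ty": 0, "tz": 0, "roll": 0}]}}

```text
t: 39.28
ee_pos: [0.5729, -0.1376, -0.0046]
tcp_rot: [0.471, 0.527, -0.471, 0.527]
contact_force: [-2.0, -0.5, 5.5]
width: 0.0117
```

```bash
python3 tray.py w34.png; python3 - <<'E'
from h import *
C=cal("wrist"); im=cv2.imread("pics/w34.png")
cv2.imwrite("pics/w34c.png",im[200:320,200:560].repeat(2,0).repeat(2,1))
E
```

```text
[ 0.5729 -0.1376 -0.0046] 0.011730476813994596 [-2.  -0.5  5.5]
soap z25 [566.7 -58.8] [50.8 33.1] 6.4 px [257. 101.]
soap z25 [562.6 -24.3] [50.8 34.2] 6.4 px [257.  33.]
```

View pics/w34c.png

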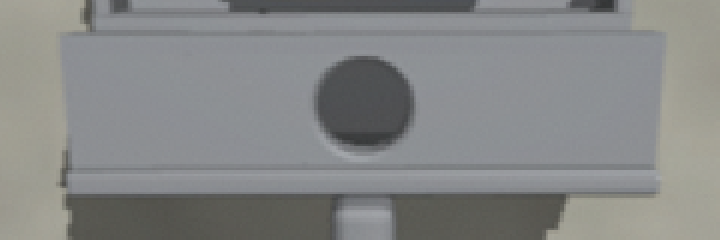

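```bash
python3 - <<'E'
from h import *
C=cal("wrist"); h=cast(C,[[255,167.7]],.038)[0]; s,Rm,p=tool()
print(h*1000,p*1000, R.from_matrix(Rm).as_quat(), (Rm.T@np.diff([p,h],axis=0)[0]*1000).round(1))
ex=np.array([np.cos(np.radians(96.47)),np.sin(np.radians(96.47)),0]); ey=np.array([-ex[1],ex[0],0])
H=np.array([.568,.1885,.038]); d=H-h
print("locker rel", d@ex*1000,d@ey*1000,"tool",(Rm.T@d*1000).round(1), "jaw",togo(p,6.47))
E
```

```text
[569.45840421 -95.17377077  38.        ] [ 572.86259068 -137.56806716   -4.61847131] [ 0.47102102  0.52724886 -0.47123357  0.52733932] [-42.6   1.4 -42.5]
locker rel 282.0313877229097 -30.516086034739818 tool [-1.00e-01  3.04e+01 -2.82e+02] jaw {'tx': np.float64(0.0), 'ty': np.float64(0.0), 'tz': np.float64(0.0), 'roll': np.float64(-0.004), 'jaw': np.float64(6.44), 'q6': np.float64(-0.54)}
```

Call:
{"api": "servo_tool", "payload": {"targets": [{"gripper": -1, "tx": 0, "ty": 5, "tz": -4, "roll": 0}, {"gripper": -1, "tx": 0, "ty": 13, "tz": -12, "roll": 0}, {"gripper": -1, "tx": 0, "ty": 21, "tz": -22, "roll": 0}, {"gripper": -1, "tx": 0, "ty": 27, "tz": -32, "roll": 0}, {"gripper": -1, "tx": 0, "ty": 30, "tz": -38, "roll": 0}, {"gripper": -1, "tx": 0, "ty": 30.4, "tz": -40, "roll": 0}, {"gripper": -1, "tx": 0, "ty": 30.4, "tz": -40, "roll": 0}, {"gripper": -1, "tx": 0, "ty": 30.4, "tz": -40, "roll": 0}]}}

```text
t: 40.33
ee_pos: [0.5995, -0.0947, -0.0046]
tcp_rot: [0.471, 0.527, -0.471, 0.528]
contact_force: [0.9, -4.2, 4.1]
width: 0.0121
```

```bash
python3 tray.py w35.png; python3 -c "
from h import *
C,im=grab('top','t35.png',(170,140,330,240),4.8)"
```

```text
[ 0.5995 -0.0947 -0.0046] 0.012117773193161149 [ 0.9 -4.2  4.1]
soap z25 [592.9 -16.2] [50.8 33.4] 7.3 px [257. 101.]
soap z25 [588.6  18.4] [50.8 34.2] 6.4 px [256.  33.]
```

View pics/w35.png

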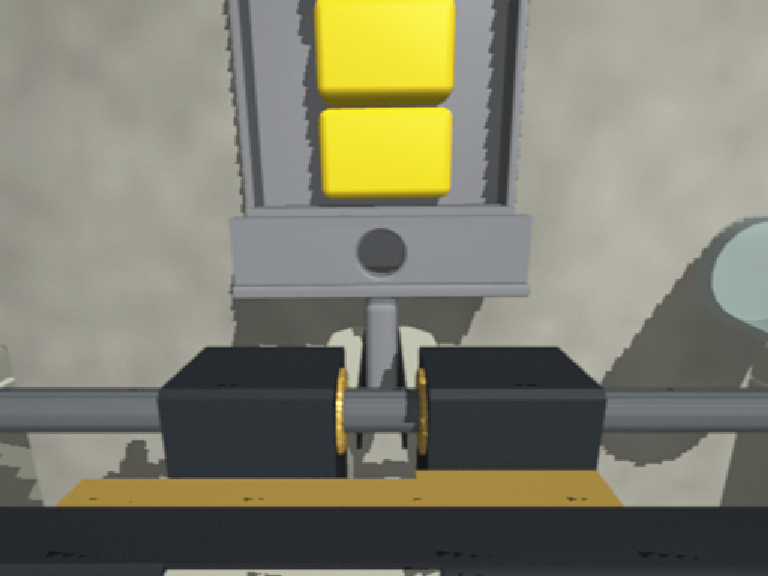

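View pics/t35.png

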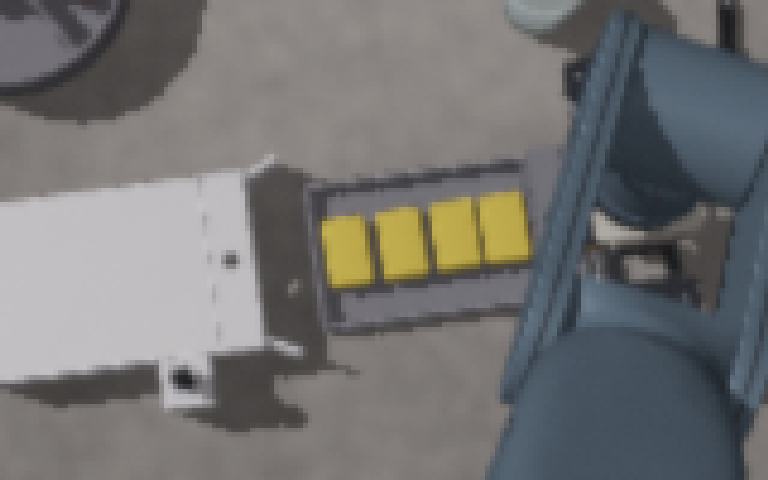

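```bash
python3 - <<'E'
from h import *
C=cal("wrist"); h=cast(C,[[381.7/1.5,250/1.5]],.038)[0]; s,Rm,p=tool()
ex=np.array([np.cos(np.radians(96.47)),np.sin(np.radians(96.47)),0]); ey=np.array([-ex[1],ex[0],0])
d=np.array([.568,.1885,.038])-h
print(h*1000,"locker rel", d@ex*1000,d@ey*1000,"tool",(Rm.T@d*1000).round(1),togo(p,6.47)["jaw"])
E
```

```text
[595.65722718 -51.79319254  38.        ] locker rel 241.8792617719203 0.4041286301330189 tool [-2.000e-01 -6.000e-01 -2.419e+02] 6.42
```

Call:
{"api": "servo_tool", "payload": {"targets": [{"gripper": -1, "tx": 0, "ty": -0.4, "tz": -6, "roll": 0}, {"gripper": -1, "tx": 0, "ty": -0.4, "tz": -18, "roll": 0}, {"gripper": -1, "tx": 0, "ty": -0.4, "tz": -30, "roll": 0}, {"gripper": -1, "tx": 0, "ty": -0.4, "tz": -42, "roll": 0}, {"gripper": -1, "tx": 0, "ty": -0.4, "tz": -54, "roll": 0}, {"gripper": -1, "tx": 0, "ty": -0.4, "tz": -66, "roll": 0}, {"gripper": -1, "tx": 0, "ty": -0.4, "tz": -78, "roll": 0}, {"gripper": -1, "tx": 0, "ty": -0.4, "tz": -90, "roll": 0}, {"gripper": -1, "tx": 0, "ty": -0.4, "tz": -102, "roll": 0}, {"gripper": -1, "tx": 0, "ty": -0.4, "tz": -112, "roll": 0}, {"gripper": -1, "tx": 0, "ty": -0.4, "tz": -120, "roll": 0}, {"gripper": -1, "tx": 0, "ty": -0.4, "tz": -120, "roll": 0}]}}

```text
t: 41.92
ee_pos: [0.5851, 0.0255, -0.0046]
tcp_rot: [0.471, 0.527, -0.471, 0.527]
contact_force: [0.6, -1.8, 6.8]
width: 0.0116
```

```bash
python3 tray.py w36.png
```

```text
[ 0.5851  0.0255 -0.0046] 0.011621031613341055 [ 0.6 -1.8  6.8]
soap z25 [579.1 104.3] [50.9 33.1] 6.4 px [258. 101.]
soap z25 [575.3 138.8] [51.2 34.2] 6.4 px [257.  33.]
```

View pics/w36.png

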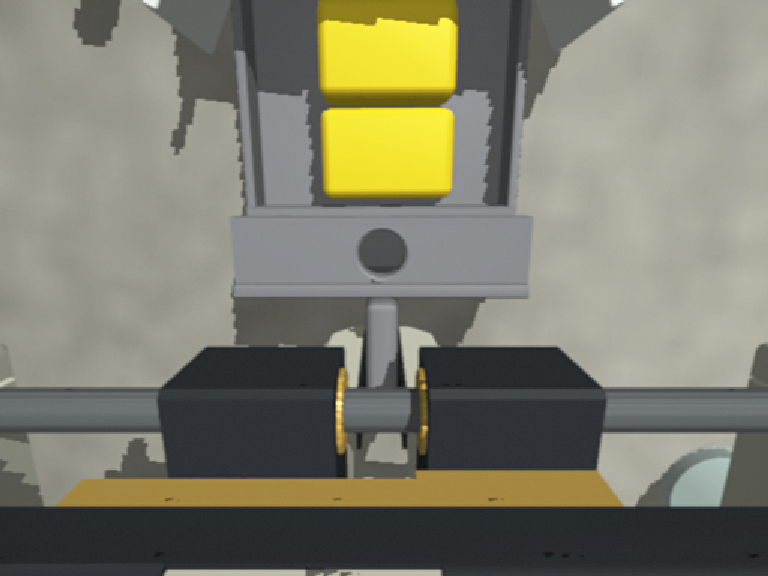

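Call:
{"api": "servo_tool", "payload": {"targets": [{"gripper": -1, "tx": 0, "ty": 0, "tz": -6, "roll": 0}, {"gripper": -1, "tx": 0, "ty": 0, "tz": -18, "roll": 0}, {"gripper": -1, "tx": 0, "ty": 0, "tz": -30, "roll": 0}, {"gripper": -1, "tx": 0, "ty": 0, "tz": -42, "roll": 0}, {"gripper": -1, "tx": 0, "ty": 0, "tz": -54, "roll": 0}, {"gripper": -1, "tx": 0, "ty": 0, "tz": -66, "roll": 0}, {"gripper": -1, "tx": 0, "ty": 0, "tz": -78, "roll": 0}, {"gripper": -1, "tx": 0, "ty": 0, "tz": -90, "roll": 0}, {"gripper": -1, "tx": 0, "ty": 0, "tz": -100, "roll": 0}, {"gripper": -1, "tx": 0, "ty": 0, "tz": -107, "roll": 0}, {"gripper": -1, "tx": 0, "ty": 0, "tz": -112, "roll": 0}, {"gripper": -1, "tx": 0, "ty": 0, "tz": -112, "roll": 0}]}}

```text
t: 43.48
ee_pos: [0.5724, 0.1362, -0.0046]
tcp_rot: [0.471, 0.527, -0.471, 0.527]
contact_force: [1.0, -4.1, 6.1]
width: 0.012
```

```bash
python3 tray.py w37.png
```

```text
[ 0.5724  0.1362 -0.0046] 0.012009397201877195 [ 1.  -4.1  6.1]
```

View pics/w37.png

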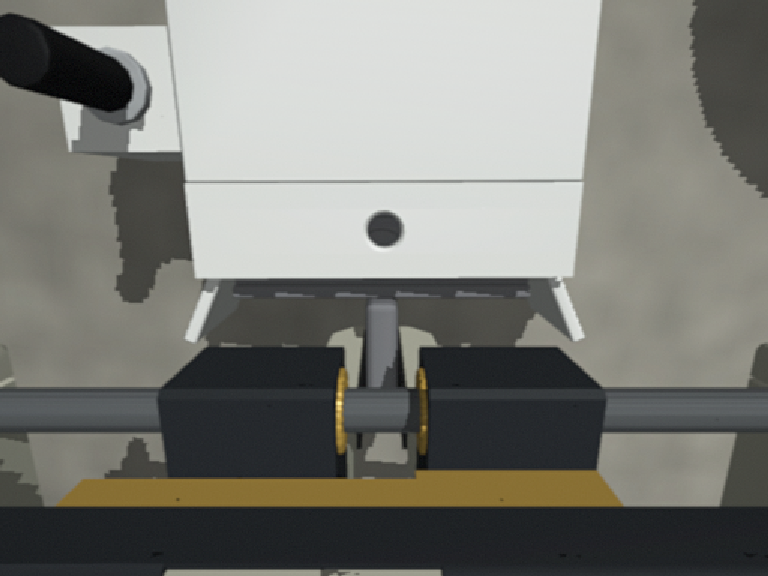

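Call:
{"api": "servo_tool", "payload": {"targets": [{"gripper": -1, "tx": 0, "ty": 0, "tz": -3, "roll": 0}, {"gripper": -1, "tx": 0, "ty": 0, "tz": -6, "roll": 0}, {"gripper": -1, "tx": 0, "ty": 0, "tz": -8, "roll": 0}, {"gripper": -1, "tx": 0, "ty": 0, "tz": -9, "roll": 0}, {"gripper": -1, "tx": 0, "ty": 0, "tz": -10, "roll": 0}, {"gripper": -1, "tx": 0, "ty": 0, "tz": -10, "roll": 0}]}}

```text
t: 44.28
ee_pos: [0.5714, 0.1452, -0.0046]
tcp_rot: [0.471, 0.527, -0.471, 0.528]
contact_force: [0.9, -7.1, 8.0]
width: 0.0117
```

```bash
python3 tray.py w38.png
```

```text
[ 0.5714  0.1452 -0.0046] 0.01170164836361722 [ 0.9 -7.1  8. ]
```

View pics/w38.png

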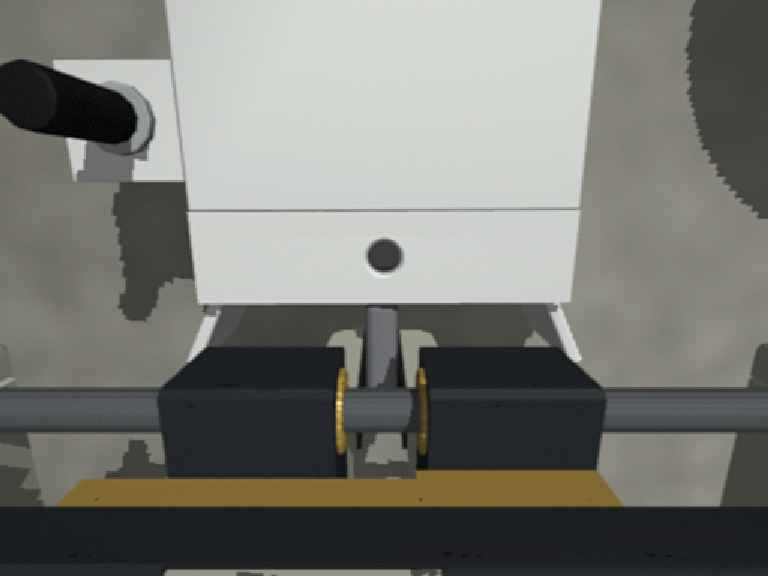

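Call:
{"api": "servo_tool", "payload": {"targets": [{"gripper": -1, "tx": 0, "ty": 0, "tz": -1, "roll": 0}, {"gripper": -1, "tx": 0, "ty": 0, "tz": -2, "roll": 0}, {"gripper": -1, "tx": 0, "ty": 0, "tz": -2, "roll": 0}]}}

```text
t: 44.7
ee_pos: [0.5713, 0.1461, -0.0046]
tcp_rot: [0.471, 0.526, -0.472, 0.528]
contact_force: [1.4, -10.8, 7.0]
width: 0.0119
```

```bash
python3 tray.py w39.png; python3 -c "
import cv2
cv2.imwrite('pics/w39c.png',cv2.resize(cv2.imread('pics/w39.png')[220:360,300:460],None,fx=4,fy=4))"
```

```text
[ 0.5713  0.1461 -0.0046] 0.011916540874842224 [  1.4 -10.8   7. ]
```

View pics/w39c.png

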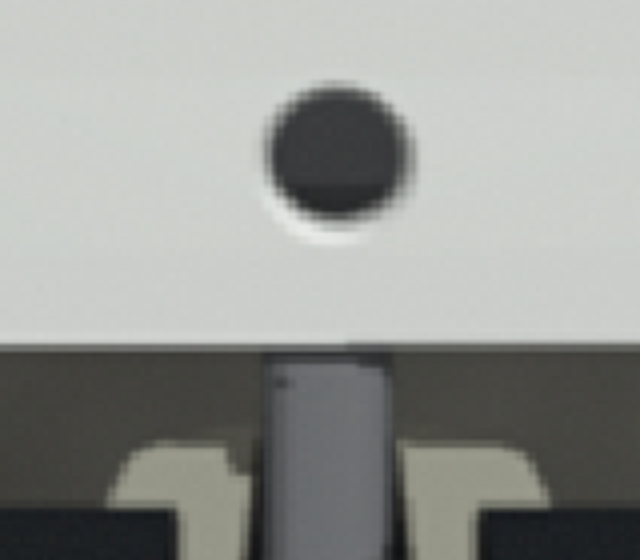

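Call:
{"api": "servo_tool", "payload": {"targets": [{"gripper": -1, "tx": 0, "ty": 0, "tz": -1, "roll": 0}, {"gripper": -1, "tx": 0, "ty": 0, "tz": -2, "roll": 0}, {"gripper": -1, "tx": 0, "ty": 0, "tz": -3, "roll": 0}, {"gripper": -1, "tx": 0, "ty": 0, "tz": -3, "roll": 0}]}}

```text
t: 45.25
ee_pos: [0.572, 0.1464, -0.0046]
tcp_rot: [0.47, 0.525, -0.472, 0.529]
contact_force: [3.5, -20.6, 5.2]
width: 0.012
```

Call:
{"api": "servo_tool", "payload": {"targets": [{"gripper": -1, "tx": 0, "ty": 0, "tz": 3, "roll": 0}, {"gripper": -1, "tx": 0, "ty": 0, "tz": 3, "roll": 0}, {"gripper": -0.2, "tx": 0, "ty": 0, "tz": 3, "roll": 0}, {"gripper": -0.2, "tx": 0, "ty": 0, "tz": 3, "roll": 0}, {"gripper": -0.2, "tx": 0, "ty": 0, "tz": 3, "roll": 0}, {"gripper": -0.2, "tx": -30, "ty": 0, "tz": 3, "roll": 0}, {"gripper": -0.2, "tx": -80, "ty": 0, "tz": 10, "roll": 0}, {"gripper": -0.2, "tx": -130, "ty": 0, "tz": 20, "roll": 0}, {"gripper": -0.2, "tx": -130, "ty": 0, "tz": 20, "roll": 0}, {"gripper": -0.2, "tx": -130, "ty": 0, "tz": 20, "roll": 0}]}}

```text
t: 46.5
ee_pos: [0.5721, 0.1316, 0.1242]
tcp_rot: [0.471, 0.528, -0.471, 0.527]
contact_force: [0.5, 0.2, -0.4]
width: 0.0373
```

```bash
python3 tray.py w40.png; python3 -c "
from h import *
s,Rm,p=tool();print(p,togo([.4803,.2225,.11],6.45)); grab('top','t40.png',(140,80,400,270),3)"
```

```text
[0.5721 0.1316 0.1242] 0.03732654132095635 [ 0.5  0.2 -0.4]
[0.57153267 0.13162287 0.12341226] {'tx': np.float64(13.7), 'ty': np.float64(-80.4), 'tz': np.float64(-100.5), 'roll': np.float64(0.0), 'jaw': np.float64(6.45), 'q6': np.float64(-0.08)}
```

View pics/w40.png

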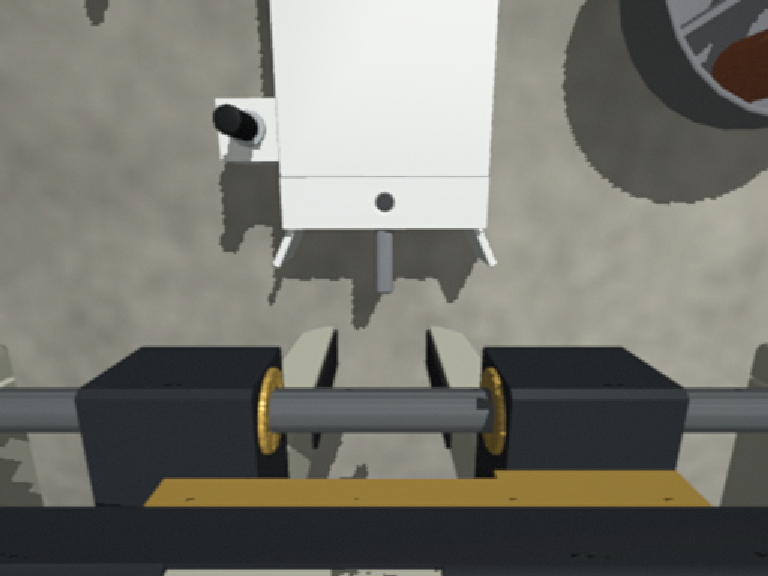

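View pics/t40.png

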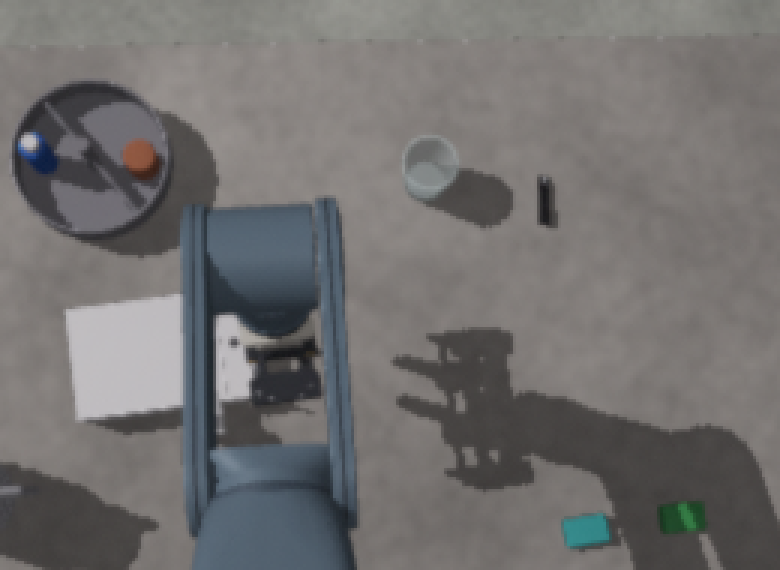

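```bash
python3 - <<'E'
from h import *
C=cal("wrist"); print("handle end",cast(C,[[385/1.5,291/1.5],[385/1.5,232/1.5]],.05)*1000, "hole",cast(C,[[384.5/1.5,201.5/1.5]],.052)*1000)
E
```

```text
handle end [[574.86209559 129.73494821  50.        ]
 [570.34307718 169.04490167  50.        ]] hole [[567.79010854 188.37133884  52.        ]]
```

Call:
{"api": "servo_tool", "payload": {"targets": [{"gripper": 0, "tx": 0, "ty": -40, "tz": -45, "roll": 0}, {"gripper": 0, "tx": 10, "ty": -80.5, "tz": -90, "roll": 0}, {"gripper": 0, "tx": 13, "ty": -80.5, "tz": -100.5, "roll": 0}, {"gripper": 0, "tx": 13, "ty": -80.5, "tz": -100.5, "roll": 0}, {"gripper": 0, "tx": 13, "ty": -80.5, "tz": -100.5, "roll": 0}]}}

```text
t: 47.22
ee_pos: [0.4827, 0.2215, 0.1116]
tcp_rot: [0.471, 0.527, -0.471, 0.527]
contact_force: [-0.1, 0.5, -0.1]
width: 0.0465
```

```bash
python3 tray.py w41.png; python3 -c "
from h import *
print(togo([.4803,.2226,.035],6.45))"
```

```text
[0.4827 0.2215 0.1116] 0.04649542603959099 [-0.1  0.5 -0.1]
{'tx': np.float64(76.8), 'ty': np.float64(-2.3), 'tz': np.float64(-1.5), 'roll': np.float64(-0.009), 'jaw': np.float64(6.37), 'q6': np.float64(0.11)}
```

View pics/w41.png

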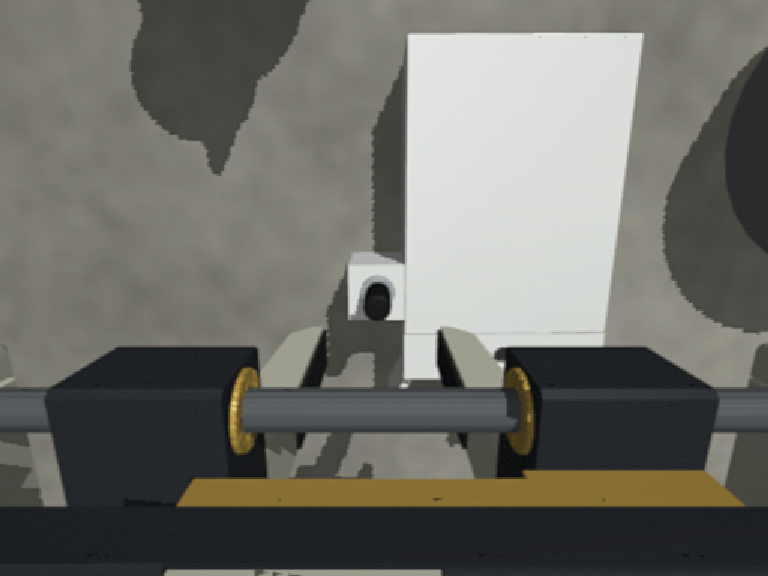

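Call:
{"api": "servo_tool", "payload": {"targets": [{"gripper": 0, "tx": 0, "ty": -2.2, "tz": -1.2, "roll": 0}, {"gripper": 0, "tx": 40, "ty": -2.2, "tz": -1.2, "roll": 0}, {"gripper": 0, "tx": 65, "ty": -2.2, "tz": -1.2, "roll": 0}, {"gripper": 0, "tx": 76, "ty": -2.2, "tz": -1.2, "roll": 0}, {"gripper": 0, "tx": 76, "ty": -2.2, "tz": -1.2, "roll": 0}, {"gripper": -1, "tx": 76, "ty": -2.2, "tz": -1.2, "roll": 0}, {"gripper": -1, "tx": 76, "ty": -2.2, "tz": -1.2, "roll": 0}, {"gripper": -1, "tx": 76, "ty": -2.2, "tz": -1.2, "roll": 0}, {"gripper": -1, "tx": 76, "ty": -2.2, "tz": -1.2, "roll": 0}, {"gripper": -1, "tx": 76, "ty": -2.2, "tz": -1.2, "roll": 0}]}}

```text
t: 48.52
ee_pos: [0.4796, 0.2232, 0.0364]
tcp_rot: [0.471, 0.527, -0.471, 0.527]
contact_force: [-0.8, -0.1, 3.3]
width: 0.0156
```

```bash
python3 tray.py w42.png
```

```text
[0.4796 0.2232 0.0364] 0.015594884938866469 [-0.8 -0.1  3.3]
```

Call:
{"api": "servo_tool", "payload": {"targets": [{"gripper": -1, "tx": -20, "ty": 0, "tz": 0, "roll": 0}, {"gripper": -1, "tx": -55, "ty": 0, "tz": 0, "roll": 0}, {"gripper": -1, "tx": -58, "ty": 0, "tz": 0, "roll": 0}, {"gripper": -1, "tx": -58, "ty": 45, "tz": 22, "roll": 0}, {"gripper": -1, "tx": -58, "ty": 83.5, "tz": 44.5, "roll": 0}, {"gripper": -1, "tx": -58, "ty": 83.5, "tz": 44.5, "roll": 0}, {"gripper": -1, "tx": -58, "ty": 83.5, "tz": 44.5, "roll": 0}, {"gripper": -1, "tx": -58, "ty": 83.5, "tz": 44.5, "roll": 0}]}}

```text
t: 49.58
ee_pos: [0.5657, 0.1887, 0.0933]
tcp_rot: [0.471, 0.528, -0.471, 0.527]
contact_force: [0.6, -0.2, -1.2]
width: 0.0155
```

```bash
python3 - <<'E'
from h import *
s,Rm,p=tool();print(p,s["width"],togo([.5682,.1884,.0355],6.45))
C,im=grab("wrist","w43.png",(150,100,350,240),4)
grab("scene","s43.png",(240,130,320,200),9)
print(((proj(C,[[.568,.1885,.052],[.5682,.1884,.072]])-[150,100])*4).round())
E
```

```text
[0.56572809 0.18873312 0.09333835] 0.015526825299130102 {'tx': np.float64(57.8), 'ty': np.float64(2.5), 'tz': np.float64(0.6), 'roll': np.float64(0.004), 'jaw': np.float64(6.48), 'q6': np.float64(0.02)}
[[423. 403.]
 [424. 430.]]
```

View pics/w43.png

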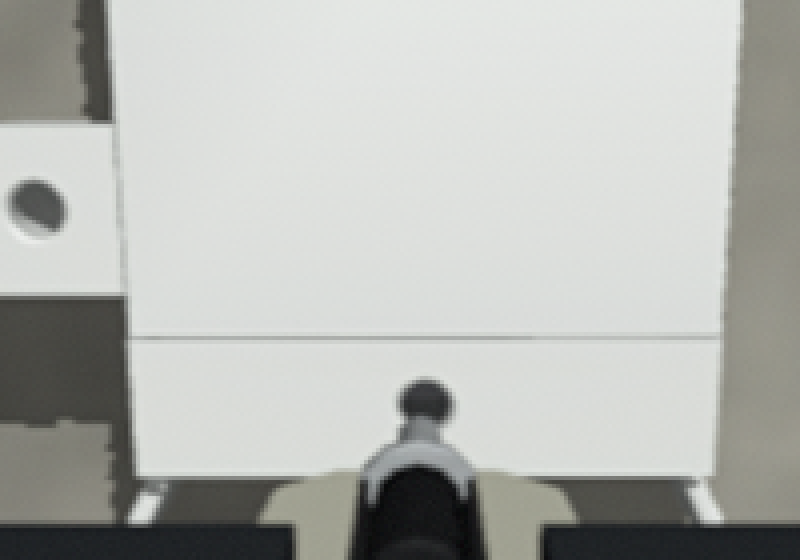

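View pics/s43.png

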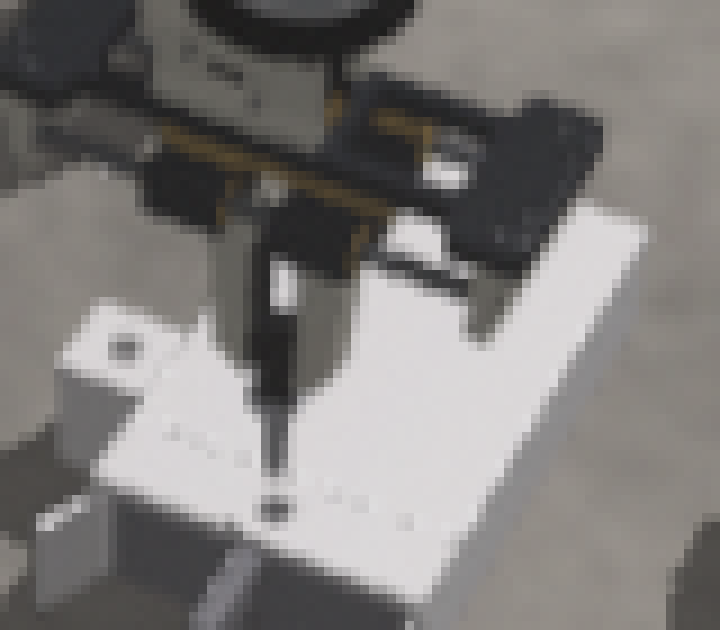

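Call:
{"api": "servo_tool", "payload": {"targets": [{"gripper": -1, "tx": 0, "ty": 2.2, "tz": 0.4, "roll": 0}, {"gripper": -1, "tx": 12, "ty": 2.2, "tz": 0.4, "roll": 0}, {"gripper": -1, "tx": 20, "ty": 2.2, "tz": 0.4, "roll": 0}, {"gripper": -1, "tx": 26, "ty": 2.2, "tz": 0.4, "roll": 0}, {"gripper": -1, "tx": 32, "ty": 2.2, "tz": 0.4, "roll": 0}, {"gripper": -1, "tx": 32, "ty": 2.2, "tz": 0.4, "roll": 0}]}}

```text
t: 50.42
ee_pos: [0.5688, 0.188, 0.0611]
tcp_rot: [0.471, 0.528, -0.472, 0.527]
contact_force: [-2.0, 0.9, -1.0]
width: 0.0154
```

```bash
python3 - <<'E'
from h import *
s,Rm,p=tool();print(p,s["width"],s["contact_force"])
C,im=grab("wrist","w44.png",(150,100,350,240),4)
E
```

```text
[0.56880451 0.18800665 0.06112309] 0.015350881079654731 [-2.00525414  0.85511352 -1.03755357]
```

View pics/w44.png

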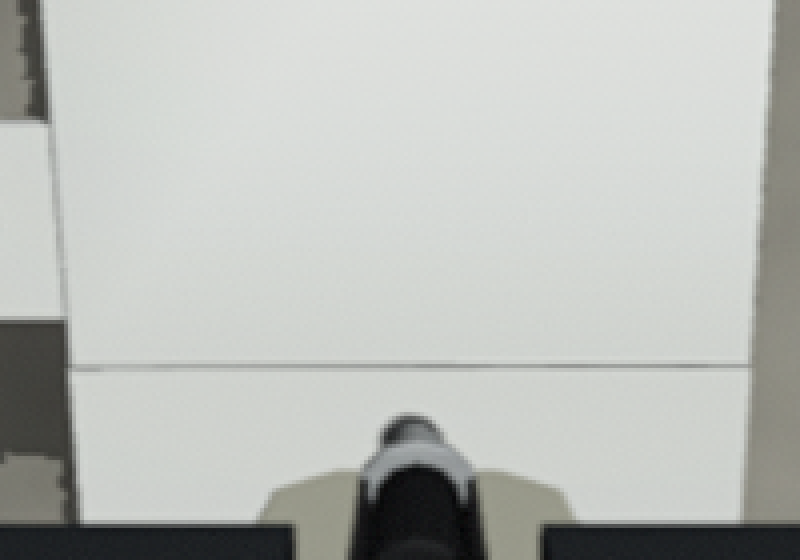

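Call:
{"api": "servo_tool", "payload": {"targets": [{"gripper": -1, "tx": 5, "ty": -0.5, "tz": 0, "roll": 0}, {"gripper": -1, "tx": 11, "ty": -0.5, "tz": 0, "roll": 0}, {"gripper": -1, "tx": 17, "ty": -0.5, "tz": 0, "roll": 0}, {"gripper": -1, "tx": 22, "ty": -0.5, "tz": 0, "roll": 0}, {"gripper": -1, "tx": 25, "ty": -0.5, "tz": 0, "roll": 0}, {"gripper": -1, "tx": 25, "ty": -0.5, "tz": 0, "roll": 0}]}}

```text
t: 51.22
ee_pos: [0.5689, 0.188, 0.0365]
tcp_rot: [0.471, 0.527, -0.471, 0.527]
contact_force: [-2.2, 0.7, -2.2]
width: 0.0155
```

```bash
python3 - <<'E'
from h import *
s,Rm,p=tool();print(p,s["width"],s["contact_force"])
C,im=grab("wrist","w45.png",(150,100,350,240),4)
grab("scene","s45.png",(240,130,320,200),9)
E
```

```text
[0.56886504 0.18802306 0.03654576] 0.015500802589563762 [-2.23253312  0.73391109 -2.16439465]
```

View pics/s45.png

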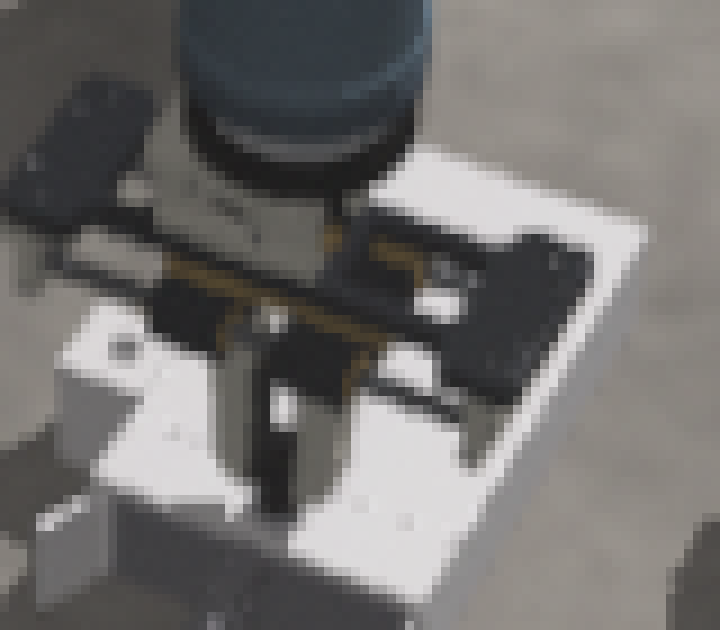

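Call:
{"api": "servo_tool", "payload": {"targets": [{"gripper": -1, "tx": 1, "ty": -0.3, "tz": 0, "roll": 0}, {"gripper": -1, "tx": 1.5, "ty": -0.3, "tz": 0, "roll": 0}, {"gripper": -1, "tx": 1.5, "ty": -0.3, "tz": 0, "roll": 0}, {"gripper": 0, "tx": 1, "ty": -0.3, "tz": 0, "roll": 0}, {"gripper": 0, "tx": 0, "ty": -0.3, "tz": 0, "roll": 0}, {"gripper": 0, "tx": 0, "ty": -0.3, "tz": 0, "roll": 0}, {"gripper": 0, "tx": 0, "ty": -0.3, "tz": 0, "roll": 0}, {"gripper": 0, "tx": -40, "ty": -0.3, "tz": 0, "roll": 0}, {"gripper": 0, "tx": -80, "ty": -0.3, "tz": 0, "roll": 0}, {"gripper": 0, "tx": -130, "ty": -0.3, "tz": 40, "roll": 0}, {"gripper": 0, "tx": -130, "ty": -30, "tz": 60, "roll": 0}, {"gripper": 0, "tx": -130, "ty": -30, "tz": 60, "roll": 0}, {"gripper": 0, "tx": -130, "ty": -30, "tz": 60, "roll": 0}]}}

```text
t: 52.95
ee_pos: [0.5461, 0.1253, 0.1668]
tcp_rot: [0.471, 0.527, -0.471, 0.527]
contact_force: [-0.2, -0.4, 0.6]
width: 0.0464
```

```bash
python3 - <<'E'
from h import *
s,Rm,p=tool();print(p,s["width"],s["contact_force"])
C,im=grab("wrist","w46.png",k=1.5)
grab("scene","s46.png",(190,60,350,180),5)
P=np.array([.568,.1884,0]); print(proj(C,[P+[0,0,z] for z in(.052,.056,.091)])*1.5)
C,im=grab("scene","s46b.png",k=1.5); print((proj(C,[P+[0,0,z] for z in(.052,.056,.091)])-[190,60])*5)
E
```

```text
[0.5461209  0.12525018 0.1668419 ] 0.04639841444038299 [-0.18961354 -0.43204974  0.61943812]
[[419.08429214 194.39064608]
 [419.57699388 194.50470577]
 [424.49796293 195.64390258]]
[[403.63165694 630.61493943]
 [403.85808519 626.5416344 ]
 [405.88267358 590.12053395]]
```

View pics/w46.png

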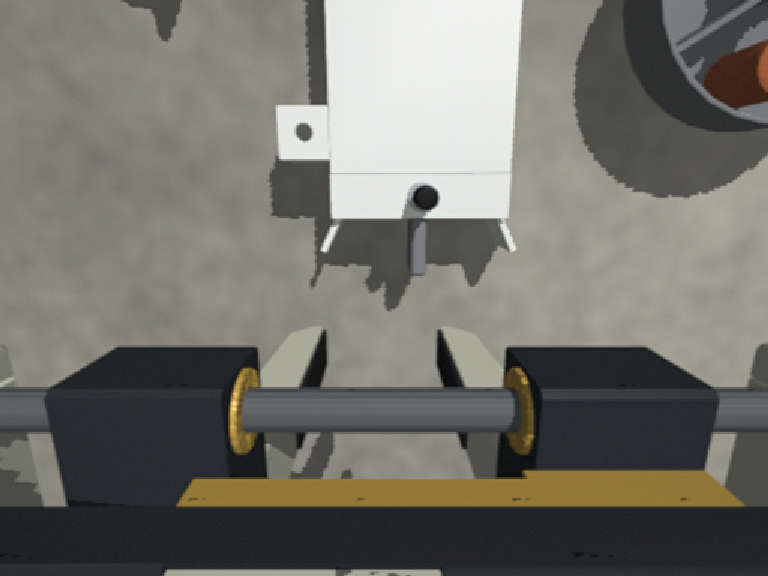

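View pics/s46b.png

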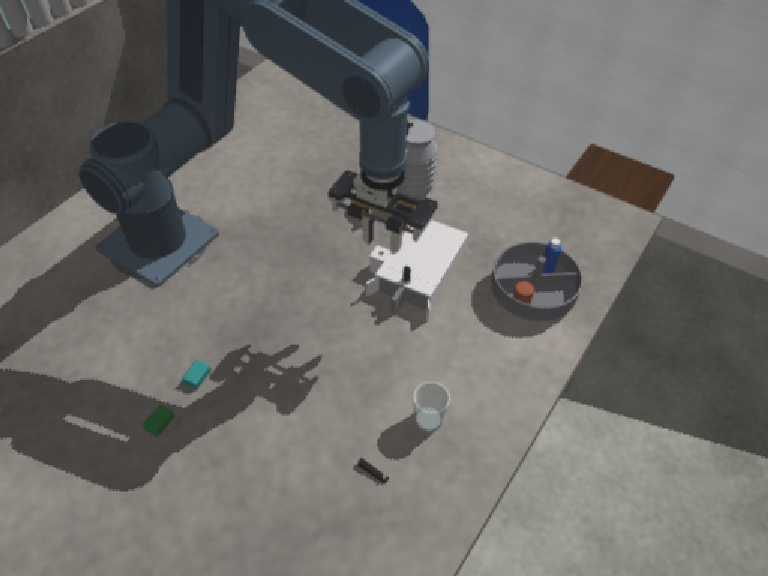

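```bash
python3 - <<'E'
from h import *
C,b=grab("scene"); a=cv2.imread("pics/scene0.png")
g=np.hstack([cv2.resize(x[165:200,250:300],None,fx=8,fy=8,interpolation=cv2.INTER_NEAREST) for x in (a,b)]); cv2.imwrite("pics/cmp.png",g)
for x in (a,b):
    m=(cv2.cvtColor(x,cv2.COLOR_BGR2GRAY)<50).astype(np.uint8); m[:170]=0;m[192:]=0;m[:,:264]=0;m[:,280:]=0
    print(cv2.boundingRect(m),m.sum())
E
```

```text
(269, 178, 4, 9) 32
(269, 178, 4, 9) 30
```

View pics/cmp.png

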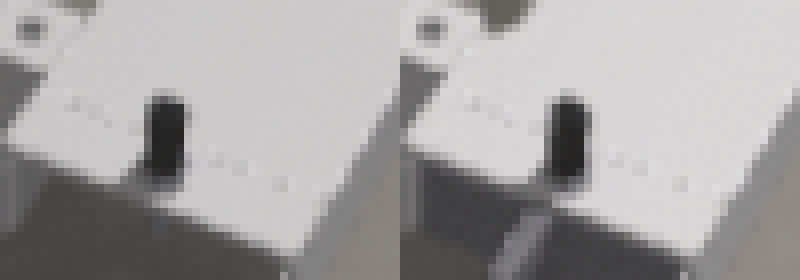

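The side-by-side scene crops show the pin in the same pixels as at the start, columns 269–272 and rows 178–186. It is fully down again, and the tray handle now sticks out below the roof edge. The robot touches nothing, so I am handing in.

```bash
python3 -c "
from cell import monitor, manip
print(monitor.get_state()['contact_force'],monitor.get_state()['t']); print(manip.sign_off())"
```

```text
[0.79965925 1.22488874 0.44566177] 53.15
the job is handed in; nothing more can be done
None
```

The job is done and was handed in at 53 s. I parked the pin in the side block and laid all four yellow soap bars flat in a row in the tray. I then slid the tray in until it stopped against the back wall, and put the pin back down through the roof hole.

**Last checks that agreed**
- The tray stopped moving under about 20 N of push, after travelling the distance I had worked out.
- The pin occupies the same pixels as at the start, so it is seated on its collar.
- The parking hole is empty and the gripper is clear.
- In the last pictures the jug, cup, clipper and the turquoise and green bars look untouched; I did not measure them.

**Checks that failed or disagreed**
- **Fingertips:** they sit about 27 mm short of the stated TCP. My first grasp therefore closed above the pin without effect; I lowered the gripper, which corrected it from then on.
- **Top camera:** its positions were up to about 9 mm off the wrist camera's, so I used the wrist camera.
- **Handle end:** with the tray home it measured about 2 mm short of its expected place, which is within measuring error.
- **Pin through the flange:** I could not see this directly. I infer it from the tray being home and the pin seating fully without resistance.
- **Soap bars:** one was knocked about 4 cm aside during the run; I found it again before picking it up. Once the tray was inside the locker, the bars could no longer be seen.

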